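# Load the gas cartridge into the portable stove

## Task

Make the portable stove ready for service: take the gas cartridge out of the carton tray and lay it gently in the stove's cradle, nozzle end towards the lever and collar notch up, then press the locking lever right down so that the clamp drives the cartridge home on the regulator, and shut the cover over it. Leave the other cans in the tray and everything else on the bench where it stands.

Things in the scene. Friction and masses are not known exactly. Their poses are not given: they have to be found in the camera images.
- cartridge: The gas cartridge: white tinplate cylinder 64 mm in diameter and 160 mm long (0.24 to 0.40 kg), at one end a bare metal shoulder, collar (34 mm wide, dark notch in its rim) and thin white nozzle. It starts lying in one of the tray's nests, axis 47 mm above the bench, notch up. Origin on its axis at the middle of the 160 mm cylinder; own -x points along the axis to the nozzle, own +z is the notch side (up).
- nozzle_tip (a point): Tip of the cartridge's nozzle, on its axis 108 mm from the cartridge's origin; the last 8 mm are the nozzle (10 mm wide), the 8 mm before it the collar, the 12 mm before that the shoulder.
- stove: Portable gas stove, dark enamel, fixed, 280 mm deep (x -150 to +130), 353 mm wide (y -67 to +286), 80 mm high; pan supports 98 mm high at y 120 to 236. Origin on the bench under the middle of the cartridge bay; own -x is the front (lever, and a knob at y -28 that sticks out 25 mm), own +y the burner side.
- cradle_axis (a point): Where the cartridge's origin goes when laid in the cradle: on the cradle's axis (along the stove's x), 60 mm above the bench. Laid with the lever raised, the cartridge has about 7 mm of play either way along x between the regulator's socket (18 mm hole, front) and the clamp pad (rear, at axis height). When home it lies 12 mm nearer the front (-x) than this point.
- cradle: Two sloping steel rails (V cradle) along the middle of the bay, reaching 39 mm above the bench and 26 mm to either side of the axis; origin and axes as the stove's. The bay (stove y -64 to +66) is open above: floor 18 mm, outer wall 36 mm high, burner housing and front box (x below -120) 80 mm high.
- lever (a joint): Locking lever on the stove's front: 0 raised (start), 0.9 rad fully down (locked). Its pivot is 125 mm in front of the stove's origin, at y 36 mm, 58 mm high. Pressing down takes about 5 to 12 N at the pad; it stays where it is left. It swings the hinged clamp behind the cartridge's base upright, which pushes the cartridge forward on to the sprung valve.
- lever_pad (a point): Top of the lever's black thumb pad (26 mm wide, 30 mm long, 8 mm thick), 64 mm from the pivot and 33 mm or more in front of the stove's front; about 90 mm high when raised, about 34 mm when locked.
- cover (a joint): Cover of the cartridge bay: 0 shut, starts folded back over the burner at 2.2 to 2.5 rad (2.5 is the stop). It swings about an axis along the stove's x. The hinge is stiff, so that it stays where it is left; 1 to 3 N at its outer corner move it.
- cover_hinge (a point): Middle of the cover's hinge line, 82 mm high on the edge of the burner housing, 66 mm to the burner side of the bay's middle.
- cover_corner (a point): Outer long corner of the cover, 132 mm from the hinge, between its top and its 28 mm skirt at the stove's x = 0; the cover runs from x -114 to +120 mm. Open, the skirt stands up from this corner, its outside towards the burner; shut, the corner is 80 mm high on the bay's outer side, the skirt hangs down and the cover's flat top (21 to 106 mm from the hinge) is 102 mm high.
- tray: Fixed carton tray 220 x 330 mm with rim 21 mm high and three parallel V nests along its own x, at own y -98, 0 and +98 mm; the nests' ridges reach 26 mm high and 26 mm to either side of a nest's axis. Origin on the bench under its middle.
- spray_can: Oil spray can lying in the tray, white, 64 mm in diameter, 140 mm long plus a 36 mm domed white cap. Leave it. Origin on its axis at the middle of the cylinder.
- tall_tin: Plain closed tin lying in the tray, white with metal rims, 64 mm in diameter, 165 mm long, flat at both ends. Leave it. Origin on its axis at its middle.
- vinegar_near: Dark bottle, 56 mm in diameter, 220 mm tall, standing between the tray and the stove. Leave it. Origin at the centre of its foot.
- vinegar_far: Dark bottle, 56 mm in diameter, 250 mm tall, standing beyond the tray's far side from the stove. Leave it. Origin at the centre of its foot.
- soy_jug: Dark sauce jug with a side handle, 104 mm in diameter, 247 mm tall, on the burner side of the stove. Leave it. Origin at the centre of its foot.
- food_tin: Standing tin, 74 mm in diameter, 110 mm tall, before the burner's front. Leave it. Origin at the centre of its foot.
- spice_jar: Small jar, 60 mm in diameter, 95 mm tall, behind the tray. Leave it. Origin at the centre of its foot.
There are look-alikes about, which are no part of the job. What is shaped like the cartridge but green is not meant.

How it is judged:
By the outcome, as a careful person would: the job done as asked, in the order asked, and still so for the second after the job is handed in, with the robot touching nothing.
It also fails if it takes over 67 s, if anything falls off the work surface, if the arm or the gripper's body presses on something with over 40 N, if the wrist force passes 120 N, or if a joint passes its speed limit or range.

## Robot

A 7-joint arm with a two-finger parallel gripper is mounted at the origin on the work surface. World frame = base frame: x ahead of the robot, y to its left, z up, the work surface at z = 0. Lengths are in m, angles in rad, forces in N, time in s.
With the tool pointing down it reaches from about 0.4 to 0.85 m from the base axis. Payload 10.4 kg.
Tool frame: the origin (TCP) lies between the finger pads; the fingertips stand ahead of it and the grasp point (between the pads) lies 6 mm ahead of it (finger_overhang is the z of the fingertips in the tool frame, in m); z points along the fingers, y is the direction in which the jaws open and shut (so a half turn about z gives the same grasp; the last joint's range is limited). The gripper opens to 85 mm and grips with 20 to 120 N. Pads are 22 mm wide; open, the fingers measure 114 mm over their backs; the gripper's body (76 mm by 85 mm) begins 54 mm behind the grasp point. The pads swing forward as they close: fully open they stand 13 mm farther back than shut.
Start: joints at [1.312, 0.332, -0.065, 1.46, 0.022, 1.35, -0.088], TCP at [0.146, -0.608, 0.256] pointing down, gripper open.
Joint ranges: [-2.6, 2.6], [-0.5, 2.12], [-1.47, 1.34], [0.16, 2.42], [-1.27, 4.41], [0.06, 2.06], [-2.6, 2.6]. Speed limits (rad/s): [2.22, 2.22, 2.79, 2.79, 3.14, 3.14, 3.14].

## Interface

Orientations are given as a unit quaternion [x, y, z, w].
In Python, from workcell import * gives the robot as it stands.
- The arm moves only by the shell command python3 -m creep 'ROWS' [FORCE]. ROWS is JSON, a list of rows, each a list of 7 numbers: the turn, a rotation vector about the tool's x, y, z in rad, then the shift along the tool's x, y, z in mm, then the closure in counts, from 0 (fully open) to 255 (shut). In form: [[wx, wy, wz, dx, dy, dz, claw], ...]. A call has 1 to 8 rows; each row shifts and turns the commanded pose from where the row before left it, along the tool's axes as they then stand; what a row does not reach is not made up. A row lasts 1/10 s, in which the tool goes at most 50 mm and 8.59 degrees, less where a joint would pass 70% of its speed; a pose out of reach is approached as far as the arm can. A call is refused whole if a number of a shift passes 50 or a number of a turn 0.15, either way. A call with a gripper value outside its range is refused whole. The fingers move at their own pace and stop on an object; FORCE is the grip in N (left out, the last holds). Time passes only in rows, so rows that do not move let the fingers close. It gives the time, the measured TCP pose, the force and the opening at its end, in the units of the state.
- get_obs(): the state, without advancing time (a new reading comes with each control period).
- camera(name): name is "scene" or "top" or "wrist"; returns (picture, depth): 420x560x3 uint8, blue, green, red; 420x560 float32, m along the optical axis (not along the pixel's ray), 0 where there is no reading.
- camera_model(name): a dict with "camera_matrix" (3x3 intrinsics, pixels), "k1" (the pictures are not rectified: a ray, as slopes to the right and down, at radius r is drawn at 1 + k1 r^2 times it, then the intrinsics apply), "R" (3x3) and "t" (3): a world point X has camera coordinates R X + t; the wrist camera has in their place "mount" (4x4, takes a point from camera to tool coordinates, whose origin is the TCP and whose axes are the flange's). Camera axes: x right, y down, z forward; pixel columns grow to the right and rows downward; lengths in m; the calibration is good to about 2 mm. A picture is of the moment at which its call begins: read the wrist's pose just before it. camera_model takes no time and is no camera call.
- hand_in(): hands the job in, once; it reports no verdict.
The state is a dict: "clock": time; "joint_pos": joint angles; "joint_velocities": joint speeds; "tau": joint torques, N m; "position": TCP position; "ee_rot": TCP orientation; "ft_force": force on the tool from outside, world axes, zero at the start; "torque": the same for the moment, N m; "grip_width": opening from 0.0 (shut) to 1.0 (fully open).
Only numpy, scipy, OpenCV 4.12 (cv2) and the standard library are available. Lean on these libraries where they do the work, as an engineer would, in place of code of your own. Each camera call takes 0.05 s, during which the arm holds its last target.

## Working session

There is one attempt and no reset: what is moved stays moved. The work goes in short steps, Python scripts to look and compute and a shell command to move; the robot and the scene stay as the last step left them, time stands still between calls to the robot, and variables do not carry over. Pictures are saved under pics/ and viewed, and the job is handed in when it is done.

```bash
ls; mkdir -p pics; python3 - <<'E'
from workcell import *
import cv2,json
o=get_obs();print(o)
for n in("scene","top","wrist"):
    m=camera_model(n);print(n,m)
for n in("scene","top"):
    p,d=camera(n);cv2.imwrite(f"pics/{n}0.png",p);import numpy as np;np.save(f"pics/{n}0.npy",d)
E
```

```text
pics
{'clock': 0.0, 'joint_pos': array([ 1.3124146 ,  0.33290408, -0.06469025,  1.46095054,  0.02165316,
        1.3498764 , -0.08848721]), 'joint_velocities': array([-0.00050234, -0.00242974,  0.00119448, -0.00082475, -0.00120145,
       -0.00090195, -0.00033689]), 'tau': array([ 2.30730411e-04, -6.25450659e+01,  4.89525776e-02, -3.91596866e+01,
        1.61075051e-02,  1.00457633e-02, -3.64516302e-05]), 'position': array([ 0.14589876, -0.6073875 ,  0.25549137]), 'ee_rot': array([ 9.93056516e-01,  1.17636037e-01, -1.44339592e-04, -7.06281883e-04]), 'ft_force': array([0.65018108, 0.39918875, 0.04087412]), 'torque': array([ 0.00312387,  0.00986494, -0.0033199 ]), 'grip_width': 1.0004175057293763}
scene {'camera_matrix': array([[440.49083941,   0.        , 278.09534898],
       [  0.        , 440.49083941, 207.41472836],
       [  0.        ,   0.        ,   1.        ]]), 'k1': -0.12488558235019319, 'R': array([[-0.68775886,  0.72588581,  0.00880536],
       [ 0.49202917,  0.47503533, -0.72955379],
       [-0.5337556 , -0.49742459, -0.68386675]]), 't': array([ 0.32033533, -0.16389038,
[... 282 characters left out ...]
-0.98141291,  0.02361269, -0.19044986],
       [ 0.19053095,  0.00121249, -0.98168044]]), 't': array([-0.00375923,  0.46989499,  1.54972569])}
wrist {'camera_matrix': array([[319.27257319,   0.        , 280.79559598],
       [  0.        , 319.27257319, 214.35988025],
       [  0.        ,   0.        ,   1.        ]]), 'k1': -0.06508432930671985, 'mount': array([[-5.67097144e-04, -9.59356796e-01, -2.82195351e-01,
         7.06353801e-02],
       [ 9.99999662e-01, -7.12119912e-04,  4.11346696e-04,
         4.16357026e-04],
       [-5.95585177e-04, -2.82195022e-01,  9.59356876e-01,
        -1.17002021e-01],
       [ 0.00000000e+00,  0.00000000e+00,  0.00000000e+00,
         1.00000000e+00]])}
```

View pics/top0.png

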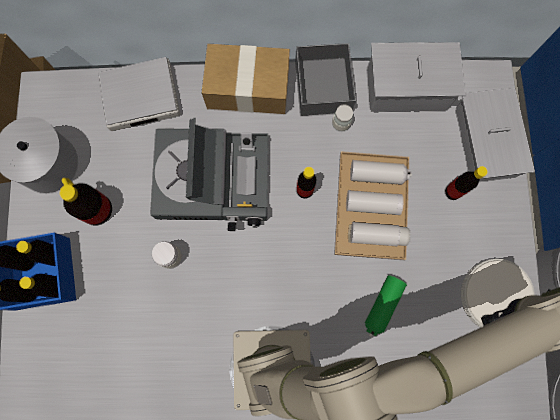

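View pics/scene0.png

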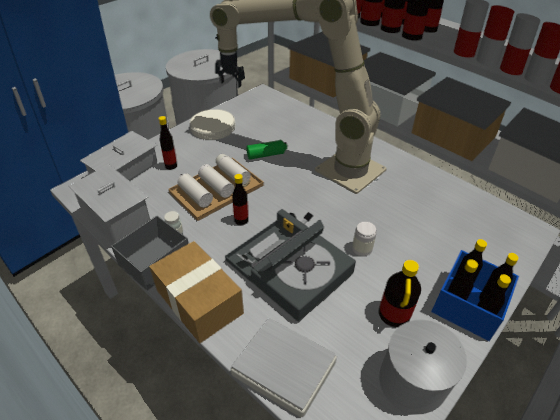

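```bash
python3 - <<'E'
import cv2
p=cv2.imread("pics/top0.png");
cv2.imwrite("pics/z1.png",cv2.resize(p[140:270,290:460],None,fx=4.6,fy=4.6,interpolation=cv2.INTER_CUBIC))
cv2.imwrite("pics/z2.png",cv2.resize(p[110:240,145:285],None,fx=4.6,fy=4.6,interpolation=cv2.INTER_CUBIC))
E
```

```text
(no output)
```

View pics/z1.png

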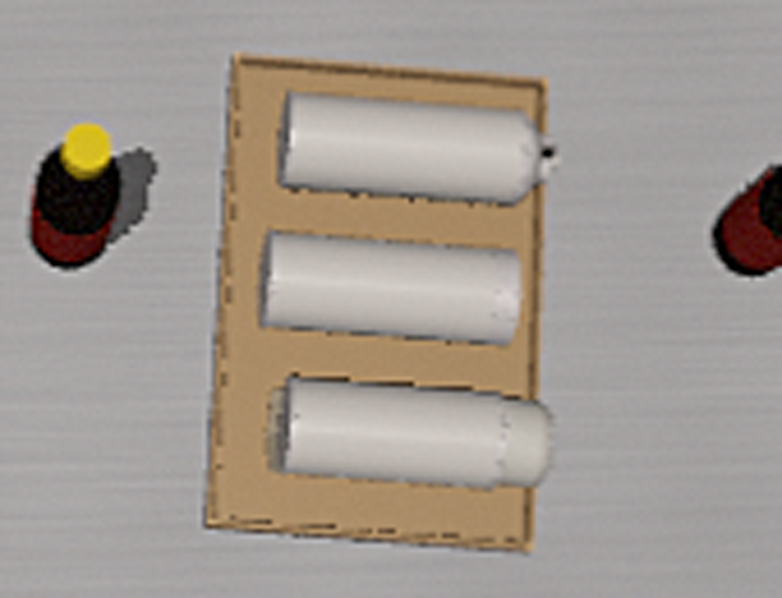

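View pics/z2.png

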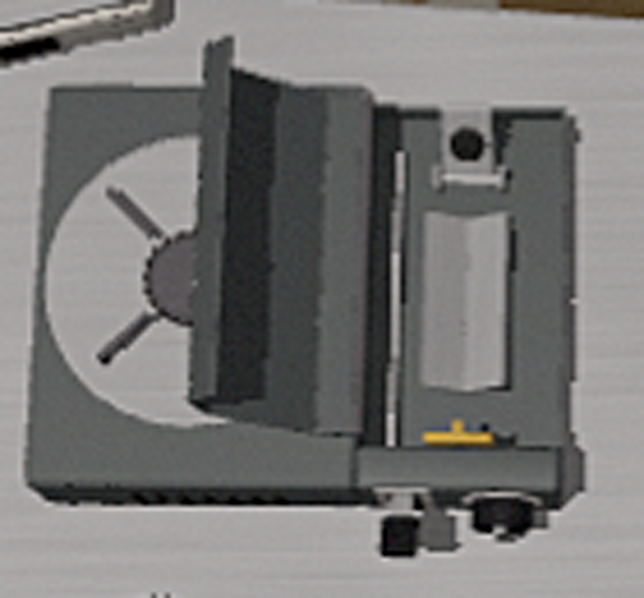

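```bash
cat > h.py <<'E'
import numpy as np,cv2
from scipy.spatial.transform import Rotation as Rr
from workcell import *
def pose(o): 
    T=np.eye(4);T[:3,:3]=Rr.from_quat(o["ee_rot"]).as_matrix();T[:3,3]=o["position"];return T
def snap(n,tag):
    o=get_obs();p,d=camera(n);m=camera_model(n)
    if n=="wrist": T=pose(o)@m["mount"]
    else:
        T=np.eye(4);T[:3,:3]=m["R"].T;T[:3,3]=-m["R"].T@m["t"]
    cv2.imwrite(f"pics/{tag}.png",p);np.savez(f"pics/{tag}.npz",p=p,d=d,T=T,K=m["camera_matrix"],k1=m["k1"])
    return View(tag)
class View:
    def __init__(s,tag):
        z=np.load(f"pics/{tag}.npz");s.p,s.d,s.T,s.K,s.k1=z["p"],z["d"],z["T"],z["K"],float(z["k1"])
    def slopes(s,uv):
        uv=np.asarray(uv,float).reshape(-1,1,2)
        return cv2.undistortPoints(uv,s.K,np.array([s.k1,0,0,0,0.])).reshape(-1,2)
    def plane(s,uv,z):
        q=s.slopes(uv);r=np.c_[q,np.ones(len(q))]@s.T[:3,:3].T;c=s.T[:3,3]
        return c+r*((z-c[2])/r[:,2])[:,None]
    def cloud(s):
        h,w=s.d.shape;g=np.stack(np.meshgrid(np.arange(w),np.arange(h)),-1).reshape(-1,2)
        q=s.slopes(g);P=np.c_[q,np.ones(len(q))]*s.d.reshape(-1,1)
        return (P@s.T[:3,:3].T+s.T[:3,3]).reshape(h,w,3)
    def proj(s,X):
        X=np.atleast_2d(X);c=(X-s.T[:3,3])@s.T[:3,:3]
        a=c[:,:2]/c[:,2:];a=a*(1+s.k1*(a**2).sum(1,keepdims=True))
        return a*[s.K[0,0],s.K[1,1]]+s.K[:2,2]
E
python3 - <<'E'
from h import *
v=snap("top","t1");C=v.cloud();P=v.p.astype(int)
def rect(m,name):
    X=C[m];print(name,len(X),X.mean(0).round(4),np.percentile(X[:,2],[2,50,98]).round(3));r=cv2.minAreaRect((X[:,:2]*1000).astype(np.float32));print(r)
rr,cc=np.mgrid[:420,:560]
white=(P.min(2)>120)&(P.max(2)-P.min(2)<25)&(v.d>0)
for n,(a,b,c,e) in dict(cart=(155,188,345,415),mid=(188,218,340,412),bot=(217,250,340,415)).items():
    box=(rr>=a)&(rr<b)&(cc>=c)&(cc<e)&(C[...,2]>.055)&(C[...,2]<.1)
    rect(box,n)
box=(rr>=120)&(rr<230)&(cc>=145)&(cc<275)
for lo,hi in((.074,.086),(.03,.042),(.012,.024)):
    rect(box&(C[...,2]>lo)&(C[...,2]<hi),f"{lo}")
# tray corners
print(v.plane([[290+236/4.6,140+57/4.6],[290+547/4.6,140+80/4.6],[290+531/4.6,140+550/4.6],[290+206/4.6,140+525/4.6]],.021))
E
```

```text
cart 1063 [ 0.5864 -0.3448  0.073 ] [0.057 0.074 0.085]
((589.664306640625, -352.502685546875), (184.2128448486328, 64.138427734375), 83.99016571044922)
mid 1092 [ 0.4904 -0.3248  0.0732] [0.057 0.075 0.084]
((493.31439208984375, -325.87493896484375), (168.9731903076172, 64.6004409790039), 84.1499252319336)
bot 1132 [ 0.3918 -0.3335  0.0732] [0.057 0.075 0.084]
((393.7597961425781, -337.5048522949219), (174.29147338867188, 63.92031478881836), 83.86198425292969)
0.074 3909 [0.5692 0.2396 0.0808] [0.075 0.081 0.086]
((580.046142578125, 181.1111602783203), (348.9469299316406, 315.2577819824219), 88.84119415283203)
0.03 665 [0.5992 0.0825 0.0353] [0.03  0.035 0.041]
((605.2530517578125, 201.53846740722656), (421.0279235839844, 317.6383056640625), 83.19091033935547)
0.012 1852 [0.608  0.0736 0.0184] [0.013 0.019 0.024]
((618.0201416015625, 201.18309020996094), (399.0434875488281, 339.5466613769531), 87.98332977294922)
[[ 0.66485295 -0.23760694  0.021     ]
 [ 0.64382755 -0.45436408  0.021     ]
 [ 0.31700753 -0.41942925  0.021     ]
 [ 0.33965607 -0.20170376  0.021     ]]
```

```bash
python3 -m creep '[[0,0,-0.15,0,0,0,0],[0,0,-0.15,0,0,0,0],[0,0,-0.15,0,0,0,0],[0,0,-0.15,0,0,0,0],[0,0,-0.15,0,0,0,0],[0,0,-0.15,0,0,0,0],[0,0,-0.15,0,0,0,0],[0,0,-0.15,0,0,0,0]]'
cat > mv.py <<'E'
# usage: mv.py x y z yaw_deg : needed shift in tool axes
from h import *
import sys
o=get_obs();T=pose(o);yaw=np.degrees(np.arctan2(T[1,0],T[0,0]))
print("t",o["clock"],"pos",T[:3,3].round(4),"yaw",yaw.round(2),"q",o["joint_pos"].round(2),"F",o["ft_force"].round(1),"grip",round(o["grip_width"],3),"tilt",T[:2,2].round(4))
if len(sys.argv)>3:
    print("shift mm",(T[:3,:3].T@(np.array(sys.argv[1:4],float)-T[:3,3])*1000).round(1))
    if len(sys.argv)>4: print("wz",round(-np.radians(float(sys.argv[4])-yaw),3), "rotvec",(Rr.from_matrix(T[:3,:3].T@(Rr.from_euler('z',float(sys.argv[4]),degrees=True)*Rr.from_euler('x',180,degrees=True)).as_matrix())).as_rotvec().round(4))
E
python3 mv.py .588 -.34 .27 84
```

```text
clock: 0.95
position: [0.146, -0.6076, 0.256]
ee_rot: [0.751, 0.66, 0.0, -0.0]
ft_force: [-0.4, -0.2, -0.1]
grip_width: 0.996
t 0.95 pos [ 0.146  -0.6076  0.256 ] yaw 82.62 q [ 1.44  0.34 -0.23  1.45  0.08  1.36  1.08] F [-0.4 -0.2 -0.1] grip 0.996 tilt [-0.0002  0.0006]
shift mm [322.1 404.  -13.9]
wz -0.024 rotvec [-0.0002 -0.0006 -0.0241]
```

```bash
python3 -m creep '[[0,0,0,29.5,37,-1,0],[0,0,0,29.5,37,-1,0],[0,0,0,29.5,37,-1,0],[0,0,0,29.5,37,-1,0],[0,0,0,29.5,37,-1,0],[0,0,0,29.5,37,-1,0],[0,0,0,29.5,37,-1,0],[0,0,-0.024,29.5,37,-1,0]]'
python3 mv.py .588 -.34 .27 84
```

```text
clock: 1.75
position: [0.4724, -0.4125, 0.2643]
ee_rot: [0.745, 0.667, -0.0, -0.0]
ft_force: [1.1, -0.1, -0.2]
grip_width: 1.003
t 1.75 pos [ 0.4724 -0.4125  0.2643] yaw 83.63 q [ 0.97  0.36 -0.42  1.43  0.15  1.38  0.43] F [ 1.1 -0.1 -0.2] grip 1.003 tilt [-0.0002 -0.0001]
shift mm [ 84.9 106.8  -5.8]
wz -0.006 rotvec [-0.0002  0.0001 -0.0064]
```

```bash
python3 -m creep '[[0,0,0,29,36,-1,0],[0,0,0,29,36,-1,0],[0,0,-0.006,27,35,-1,0],[0,0,0,0,0,0,0]]'
python3 - <<'E'
from h import *
v=snap("wrist","w1")
C=v.cloud();print(C[210,280])
E
python3 mv.py
```

```text
clock: 2.15
position: [0.5917, -0.3343, 0.2664]
ee_rot: [0.74, 0.672, 0.002, -0.001]
ft_force: [-0.3, 0.7, -0.9]
grip_width: 1.0
[ 0.58894233 -0.34748626  0.07895681]
t 2.2 pos [ 0.5893 -0.3374  0.2664] yaw 84.32 q [ 0.76  0.49 -0.46  1.26  0.21  1.44  0.23] F [ 0.4 -0.1 -0.1] grip 1.001 tilt [0.     0.0024]
```

View pics/w1.png

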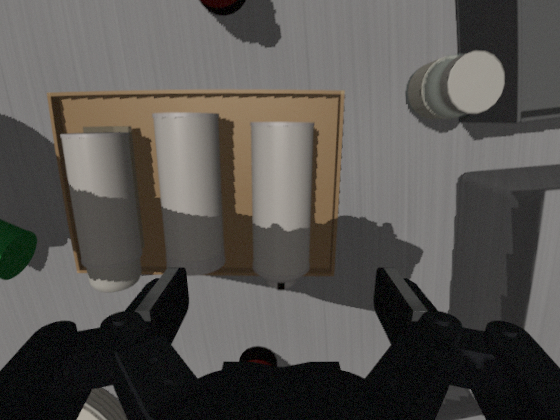

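```bash
python3 - <<'E'
from h import *
v=snap("wrist","w2");C=v.cloud();rr,cc=np.mgrid[:420,:560]
m=(C[...,2]>.060)&(C[...,2]<.085)&(cc>240)&(cc<330)&(rr>110)&(rr<275)
X=C[m];print(len(X),X[:,2].max())
r=cv2.minAreaRect((X[:,:2]*1000).astype(np.float32));print(r)
# centreline: fit circle in slices along axis
a=np.radians(84.2);
for it in range(3):
    u=np.array([np.cos(a),np.sin(a)]);n=np.array([-u[1],u[0]])
    s=X[:,:2]@u;w=X[:,:2]@n
    cs=[];
    for lo in np.arange(s.min()+.025,s.max()-.02,.01):
        k=(s>lo)&(s<lo+.01);A=np.c_[2*w[k],2*X[k,2],np.ones(k.sum())];b=w[k]**2+X[k,2]**2
        q=np.linalg.lstsq(A,b,rcond=None)[0];cs.append([lo+.005,q[0],q[1],np.sqrt(q[2]+q[0]**2+q[1]**2)])
    cs=np.array(cs);f=np.polyfit(cs[:,0],cs[:,1],1);a+=np.arctan(f[0])
print(cs.round(4));print("angle",np.degrees(a))
# ends along crown
u=np.array([np.cos(a),np.sin(a)]);n=np.array([-u[1],u[0]]);w0=np.median(cs[:,1])
s=C[...,:2]@u;w=C[...,:2]@n
k=(abs(w-w0)<.008)&(C[...,2]>.05)&(C[...,2]<.085)
o=np.argsort(s[k]);print(np.c_[s[k],C[k][:,2]][o][::12].round(4)[:4]);q=np.c_[s[k],C[k][:,2]][o].round(4);print(q[:60:4],q[-12:])
smax=q[-1,0]; c=u*(smax-.08)+n*w0;print("centre",c,"u",u)
E
python3 mv.py
```

```text
8721 0.08080639353712404
((590.67236328125, -345.4168701171875), (165.57615661621094, 58.934288024902344), 84.18151092529297)
[[-0.3357 -0.6231  0.0468  0.0318]
 [-0.3257 -0.623   0.047   0.0316]
 [-0.3157 -0.623   0.0471  0.0315]
 [-0.3057 -0.6229  0.047   0.0315]
 [-0.2957 -0.623   0.0473  0.0314]
 [-0.2857 -0.623   0.0471  0.0314]
 [-0.2757 -0.623   0.0471  0.0314]
 [-0.2657 -0.6231  0.0469  0.0316]
 [-0.2557 -0.623   0.0469  0.0316]
 [-0.2457 -0.623   0.0467  0.0318]
 [-0.2357 -0.623   0.047   0.0315]
 [-0.2257 -0.623   0.0468  0.0316]
 [-0.2157 -0.6231  0.0467  0.0317]]
angle 84.10492652775868
[[-0.3812  0.0643]
 [-0.3797  0.0624]
 [-0.3786  0.0644]
 [-0.3774  0.0643]]
[[-0.3812  0.0643]
 [-0.3804  0.0657]
 [-0.3801  0.0617]
 [-0.3797  0.0624]
 [-0.3794  0.0653]
 [-0.379   0.0659]
 [-0.3786  0.0644]
 [-0.3785  0.0623]
 [-0.3783  0.0649]
 [-0.3774  0.0643]
 [-0.3772  0.0648]
 [-0.3767  0.061 ]
 [-0.3765  0.066 ]
 [-0.3762  0.0643]
 [-0.3757  0.0628]] [[-0.2003  0.0797]
 [-0.2003  0.0784]
 [-0.2003  0.0786]
 [-0.2003  0.0772]
 [-0.2003  0.0789]
 [-0.2003  0.0789]
 [-0.2003  0.0776]
 [-0.2003  0.0785]
 [-0.2003  0.0782]
 [-0.2003  0.0791]
 [-0.2003  0.0781]
 [-0.2003  0.0775]]
centre [ 0.59090162 -0.3428026 ] u [0.10270701 0.99471165]
t 2.25 pos [ 0.5876 -0.3399  0.2666] yaw 84.12 q [ 0.76  0.49 -0.45  1.26  0.21  1.44  0.23] F [-0.3 -2.1 -0. ] grip 1.001 tilt [-0.0008  0.0008]
```

```bash
python3 -c "
import workcell;print([n for n in dir(workcell) if not n.startswith('__')]);print(getattr(workcell,'finger_overhang',None))"
python3 mv.py .591 -.343 .053 84.1
```

```text
['MotionError', 'camera', 'camera_model', 'finger_overhang', 'get_obs', 'hand_in']
0.025
t 2.25 pos [ 0.5876 -0.3399  0.2666] yaw 84.12 q [ 0.76  0.49 -0.45  1.26  0.21  1.44  0.23] F [-0.3 -2.1 -0. ] grip 1.001 tilt [-0.0008  0.0008]
shift mm [ -2.9   3.9 213.6]
wz 0.0 rotvec [-0.0008 -0.0007  0.0003]
```

```bash
python3 -m creep '[[0,0,0,-3,4,25,0],[0,0,0,0,0,45,0],[0,0,0,0,0,45,0],[0,0,0,0,0,40,0],[0,0,0,0,0,20,0],[0,0,0,0,0,0,0],[0,0,0,0,0,0,0]]'
python3 mv.py .591 -.343 .053 84.1
```

```text
clock: 2.95
position: [0.59, -0.3458, 0.0932]
ee_rot: [0.744, 0.668, -0.0, 0.0]
ft_force: [-0.4, -1.0, 1.0]
grip_width: 1.0
t 2.95 pos [ 0.59   -0.3458  0.0932] yaw 83.89 q [ 0.76  0.62 -0.43  1.44  0.27  1.14  0.19] F [-0.4 -1.   1. ] grip 1.0 tilt [ 0.0002 -0.0008]
shift mm [ 2.9  0.7 40.2]
wz -0.004 rotvec [ 0.0003  0.0008 -0.0037]
```

```bash
python3 -m creep '[[0,0,0,1.5,0.5,20,0],[0,0,0,0.5,0,14,0],[0,0,0,0,0,6,0],[0,0,0,0,0,0,0],[0,0,0,0,0,0,0]]'
python3 mv.py .591 -.343 .053 84.1;python3 - <<'E'
from h import *
snap("wrist","w3")
E
python3 mv.py .591 -.343 .053 84.1
```

```text
clock: 3.45
position: [0.5916, -0.3428, 0.0532]
ee_rot: [0.743, 0.669, 0.0, 0.0]
ft_force: [-0.0, 0.6, -0.3]
grip_width: 1.0
t 3.45 pos [ 0.5916 -0.3428  0.0532] yaw 83.97 q [ 0.75  0.66 -0.42  1.47  0.29  1.07  0.17] F [-0.   0.6 -0.3] grip 1.0 tilt [ 0.0008 -0.0005]
shift mm [-0.2 -0.6  0.2]
wz -0.002 rotvec [ 0.0009  0.0004 -0.0022]
t 3.5 pos [ 0.5917 -0.3429  0.0533] yaw 83.98 q [ 0.75  0.66 -0.42  1.47  0.29  1.07  0.17] F [-0.1 -0.8  0.6] grip 0.999 tilt [ 0.0012 -0.0007]
shift mm [-0.2 -0.7  0.3]
wz -0.002 rotvec [ 0.0013  0.0006 -0.0022]
```

View pics/w3.png

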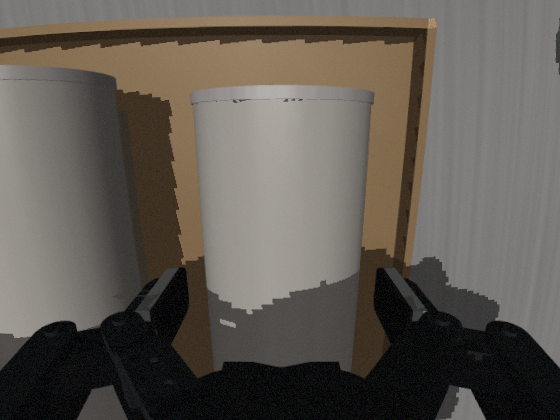

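```bash
python3 -m creep '[[0,0,0,0,0,0,60],[0,0,0,0,0,0,120],[0,0,0,0,0,0,255],[0,0,0,0,0,0,255],[0,0,0,0,0,0,255],[0,0,0,0,0,0,255]]' 45
python3 -m creep '[[0,0,0,0,0,-5,255],[0,0,0,0,0,-10,255],[0,0,0,0,0,-10,255]]'; python3 mv.py
```

```text
clock: 4.1
position: [0.5922, -0.3428, 0.0536]
ee_rot: [0.743, 0.669, 0.001, 0.001]
ft_force: [1.7, -0.5, 5.3]
grip_width: 0.733
clock: 4.4
position: [0.5908, -0.3425, 0.0777]
ee_rot: [0.743, 0.669, -0.0, -0.0]
ft_force: [-0.3, -0.3, -2.8]
grip_width: 0.737
t 4.4 pos [ 0.5908 -0.3425  0.0777] yaw 83.98 q [ 0.76  0.64 -0.42  1.45  0.28  1.11  0.18] F [-0.3 -0.3 -2.8] grip 0.737 tilt [-0.001   0.0004]
```

```bash
python3 - <<'E'
from h import *
# stove measurement from t1 top view: plane points at known heights
v=View("t1")
def P(x,y,z): return v.plane([[145+x/4.6-.5,110+y/4.6-.5]],z)[0].round(4)
C=v.cloud()
rr,cc=np.mgrid[:420,:560]
# front box top strip rows ~205-215, z~0.08
for nm,(a,b,c,e) in dict(frontbox=(206,216,222,268),).items():
    m=(rr>=a)&(rr<b)&(cc>=c)&(cc<e)
    print(C[a:b:3,c:e:9].round(3))
print("rear-right corner of bay wall",P(567,118,.036),"front R top box",P(560,462,.08),P(358,450,.08))
E
```

```text
[[[ 0.488  0.139  0.076]
  [ 0.499  0.116  0.02 ]
  [ 0.486  0.084  0.076]
  [ 0.484  0.057  0.083]
  [ 0.497  0.032  0.019]
  [ 0.5    0.004  0.002]]

 [[ 0.478  0.138  0.078]
  [ 0.477  0.111  0.081]
  [ 0.475  0.084  0.085]
  [ 0.476  0.057  0.079]
  [ 0.476  0.03   0.076]
  [ 0.491  0.004 -0.002]]

 [[ 0.468  0.138  0.081]
  [ 0.467  0.111  0.083]
  [ 0.467  0.084  0.081]
  [ 0.466  0.057  0.083]
  [ 0.466  0.03   0.08 ]
  [ 0.481  0.004 -0.002]]

 [[ 0.459  0.138  0.078]
  [ 0.458  0.111  0.081]
  [ 0.458  0.084  0.08 ]
  [ 0.458  0.057  0.077]
  [ 0.456  0.03   0.081]
  [ 0.471  0.004 -0.001]]]
rear-right corner of bay wall [ 0.723 -0.004  0.036] front R top box [0.4714 0.0051 0.08  ] [0.4826 0.1372 0.08  ]
```

```bash
python3 -m creep '[[0,0,0,0,0,-40,255],[0,0,0,0,0,-48,255],[0,0,0,0,0,-48,255],[0,0,0,0,0,-48,255],[0,0,0,0,0,-40,255],[0,0,0.147,0,0,-12,255],[0,0,0.147,0,0,0,255],[0,0,0.147,0,0,0,255]]'
python3 -m creep '[[0,0,0.147,0,0,0,255],[0,0,0.147,0,0,0,255],[0,0,0.147,0,0,0,255],[0,0,0.147,0,0,0,255],[0,0,0.147,0,0,0,255],[0,0,0.147,0,0,0,255],[0,0,0.147,0,0,0,255],[0,0,0,0,0,0,255]]'; python3 mv.py .60 -.09 .31 0
```

```text
clock: 5.2
position: [0.5911, -0.3424, 0.3148]
ee_rot: [0.873, 0.488, 0.0, 0.001]
ft_force: [-0.6, -1.1, -2.6]
grip_width: 0.734
clock: 6.0
position: [0.5911, -0.3422, 0.314]
ee_rot: [1.0, -0.003, 0.0, 0.0]
ft_force: [0.0, 0.4, -2.4]
grip_width: 0.734
t 6.0 pos [ 0.5911 -0.3422  0.314 ] yaw -0.36 q [ 0.6   0.45 -0.22  1.18  0.1   1.52 -1.18] F [ 0.   0.4 -2.4] grip 0.734 tilt [ 0.0002 -0.0002]
shift mm [   7.3 -252.3    3.9]
wz -0.006 rotvec [ 0.0002 -0.0002 -0.0063]
```

```bash
python3 -m creep '[[0,0,0,1,-30,0,255],[0,0,0,1,-45,0,255],[0,0,0,1,-45,0,255],[0,0,0,1,-45,0,255],[0,0,0,1,-45,0,255],[0,0,0,2,-42,0,255],[0,0,0,0,0,0,255],[0,0,0,0,0,0,255]]'
python3 -m creep '[[0,0,0,0,0,0,255],[0,0,0,0,0,0,255]]'
python3 - <<'E'
from h import *
snap("wrist","w4");snap("top","t4")
E
python3 mv.py
```

```text
clock: 6.8
position: [0.5993, -0.0894, 0.3139]
ee_rot: [1.0, 0.001, 0.0, 0.0]
ft_force: [-0.3, -1.6, -2.3]
grip_width: 0.733
clock: 7.0
position: [0.5991, -0.0922, 0.3133]
ee_rot: [1.0, -0.003, -0.0, 0.0]
ft_force: [0.3, 0.6, -2.6]
grip_width: 0.738
t 7.1 pos [ 0.5992 -0.0918  0.3132] yaw -0.3 q [ 0.35  0.29 -0.34  1.41  0.1   1.46 -1.57] F [-0.8  0.2 -2. ] grip 0.735 tilt [-0.0002 -0.0002]
```

View pics/w4.png

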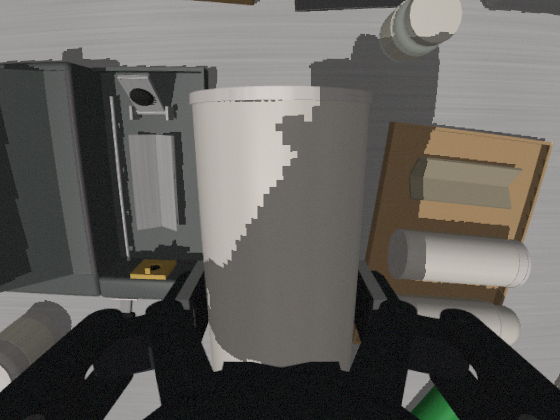

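```bash
cat > v.py <<'E'
from h import *
import sys
v=View(sys.argv[1]);C=v.cloud();a,b,c,e=map(int,sys.argv[2:6])
rr,cc=np.mgrid[:420,:560]
box=(rr>=a)&(rr<b)&(cc>=c)&(cc<e)
X=C[box&(C[...,2]>.022)&(C[...,2]<.045)]
print(len(X),X.min(0),X.max(0))
# symmetric V: split by valley; iterate
ang=0.0;y0=np.median(X[:,1])
from scipy.optimize import least_squares
xm=X[:,0].mean()
def f(p): # z = z0 + k*|perp|
    d=(X[:,1]-p[0])*np.cos(p[1])-(X[:,0]-xm)*np.sin(p[1])
    return p[2]+p[3]*abs(d)-X[:,2]
r=least_squares(f,[y0,-.03,.02,.7],loss="soft_l1",f_scale=.002)
print("valley y at x=%.4f:"%xm,r.x[0],"yaw deg",np.degrees(r.x[1]),"z0,k",r.x[2:],"rms",np.sqrt((r.fun**2).mean()))
k=abs(f(r.x))<.003
Xi=X[k];s=Xi[:,0]
print("rail x extent",np.percentile(s,[0.5,2,98,99.5]))
E
python3 v.py w4 130 235 125 182
python3 - <<'E'
from h import *
v=View("w4");C=v.cloud()
for r in (272,280,285,290,294,297,300): print(r,C[r,100:205:15].round(3).tolist())
E
```

```text
3825 [0.52571308 0.0363941  0.0220022 ] [0.65733978 0.11714293 0.04026459]
valley y at x=0.5966: 0.06727529399611079 yaw deg -2.1267491088062815 z0,k [0.02117821 0.63568707] rms 0.0021720919241425165
rail x extent [0.53447822 0.5366386  0.65394711 0.65589819]
272 [[0.489, 0.137, 0.071], [0.485, 0.122, 0.062], [0.485, 0.103, 0.061], [0.495, 0.073, 0.081], [0.491, 0.058, 0.074], [0.484, 0.044, 0.059], [0.605, -0.052, 0.301]]
280 [[0.482, 0.134, 0.078], [0.482, 0.114, 0.079], [0.482, 0.095, 0.078], [0.482, 0.076, 0.078], [0.483, 0.057, 0.079], [0.606, -0.048, 0.309], [0.609, -0.057, 0.316]]
285 [[0.475, 0.135, 0.079], [0.476, 0.115, 0.079], [0.476, 0.095, 0.08], [0.476, 0.077, 0.079], [0.477, 0.057, 0.081], [0.606, -0.049, 0.314], [0.609, -0.058, 0.32]]
290 [[0.467, 0.137, 0.078], [0.469, 0.116, 0.08], [0.469, 0.097, 0.079], [0.47, 0.077, 0.081], [0.47, 0.058, 0.08], [0.605, -0.051, 0.317], [0.61, -0.059, 0.325]]
294 [[0.46, 0.14, 0.075], [0.463, 0.117, 0.08], [0.463, 0.098, 0.079], [0.464, 0.078, 0.08], [0.463, 0.059, 0.079], [0.606, -0.052, 0.321], [0.609, -0.06, 0.327]]
297 [[0.41, 0.19, 0.0], [0.458, 0.119, 0.078], [0.458, 0.099, 0.078], [0.458, 0.079, 0.078], [0.459, 0.06, 0.08], [0.606, -0.052, 0.323], [0.609, -0.06, 0.329]]
300 [[0.404, 0.192, -0.001], [0.404, 0.168, -0.002], [0.451, 0.102, 0.075], [0.405, 0.119, -0.001], [0.406, 0.095, -0.001], [0.61, -0.056, 0.332], [0.609, -0.061, 0.331]]
```

```bash
python3 - <<'E'
import cv2
p=cv2.imread("pics/w4.png");
cv2.imwrite("pics/z4.png",cv2.resize(p[50:320,0:230],None,fx=2.2,fy=2.2,interpolation=cv2.INTER_CUBIC))
E
```

```text
(no output)
```

View pics/z4.png

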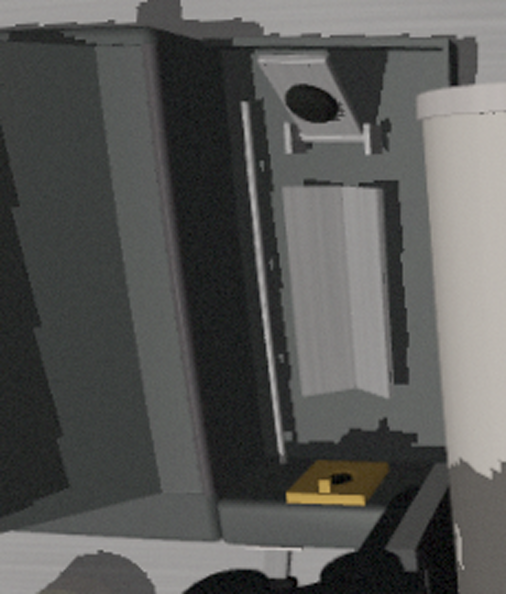

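```bash
python3 -m creep '[[0,0,0,0,30,0,255],[0,0,0,0,35,0,255],[0,0,0,0,0,0,255],[0,0,0,0,0,0,255],[0,0,0,0,0,0,255]]'
python3 - <<'E'
from h import *
v=snap("wrist","w5")
C=v.cloud();rr,cc=np.mgrid[:420,:560]
z=C[...,2]
k=(abs(z-.080)<.004)&(C[...,0]>.43)&(C[...,0]<.51)&(C[...,1]>-.01)&(C[...,1]<.145)
for y in np.arange(-.01,.145,.01):
    m=k&(abs(C[...,1]-y)<.005)
    if m.sum()>3: print(round(y,3),m.sum(),C[m][:,0].min().round(4),C[m][:,0].max().round(4))
X=C[k];r=cv2.minAreaRect((X[:,:2]*1000).astype(np.float32));print(r)
E
python3 mv.py
```

```text
clock: 7.6
position: [0.5991, -0.1549, 0.3133]
ee_rot: [1.0, -0.002, 0.0, -0.0]
ft_force: [-0.6, -0.5, -2.3]
grip_width: 0.736
0.01 152 0.4543 0.4814
0.02 156 0.4544 0.4822
0.03 152 0.4541 0.4825
0.04 149 0.4545 0.4816
0.05 189 0.4555 0.4918
0.06 194 0.455 0.4925
0.07 238 0.4553 0.5002
0.08 200 0.4554 0.4936
0.09 186 0.4546 0.4936
0.1 232 0.4308 0.4842
0.11 251 0.4315 0.4855
0.12 175 0.431 0.4848
0.13 180 0.4577 0.5097
0.14 182 0.4587 0.5097
((469.6750793457031, 75.3841781616211), (140.18637084960938, 78.50949096679688), 89.20183563232422)
t 7.65 pos [ 0.5991 -0.1546  0.3134] yaw -0.16 q [ 0.42  0.31 -0.31  1.38  0.09  1.47 -1.46] F [ 0.4  0.3 -2.5] grip 0.733 tilt [0.0001 0.0005]
```

View pics/w5.png

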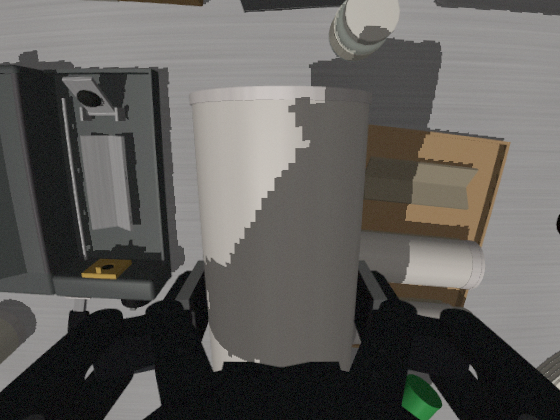

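```bash
python3 v.py w5 140 225 84 130; python3 v.py w4 138 225 132 177; python3 - <<'E'
from h import *
for tag in("w5",):
    v=View(tag);C=v.cloud();z=C[...,2]
    k=(z>.030)&(z<.040)&(C[...,1]>-.02)&(C[...,1]<.03)
    out=[]
    for x in np.arange(.50,.73,.02):
        m=k&(abs(C[...,0]-x)<.01)
        if m.sum()>3: out.append([x,C[m][:,1].min(),C[m][:,1].max()]);
    out=np.array(out);print(out.round(4));print(np.degrees(np.polyfit(out[:,0],out[:,1],1)[0]))
    k=(z>.030)&(z<.040)&(C[...,0]>.70)&(C[...,0]<.76)&(C[...,1]>0)&(C[...,1]<.1)
    print(C[k][:,0].min(),C[k][:,0].max())
    # housing edge / hinge line z~.08, y .12-.15
    k=(abs(z-.081)<.004)&(C[...,1]>.10)&(C[...,1]<.16)&(C[...,0]>.5)
    for x in np.arange(.50,.73,.03):
        m=k&(abs(C[...,0]-x)<.015)
        if m.sum()>3: print(x.round(3),C[m][:,1].min().round(4),C[m][:,1].max().round(4))
    # lever & pad
    k=(z>.05)&(C[...,0]<.45)&(C[...,0]>.37)&(C[...,1]>.0)&(C[...,1]<.2);X=C[k]
    if len(X): print("lever",len(X),X.min(0),X.max(0),X.mean(0))
E
```

```text
3233 [0.53702955 0.03744456 0.02200015] [0.65104117 0.09649368 0.04023358]
valley y at x=0.5964: 0.06720506997997061 yaw deg -1.9955691363468993 z0,k [0.02083994 0.65311821] rms 0.0011189256296073311
rail x extent [0.53870716 0.54155064 0.64863981 0.65003494]
3399 [0.5376854  0.03673763 0.0220022 ] [0.65237148 0.09814874 0.04026459]
valley y at x=0.5971: 0.06723826899451033 yaw deg -2.1951543763656445 z0,k [0.02094391 0.65482456] rms 0.0010682607171756142
rail x extent [0.53935459 0.54194067 0.65005478 0.65154528]
[[ 5.0e-01  3.6e-03  6.9e-03]
 [ 5.2e-01  2.7e-03  5.6e-03]
 [ 5.4e-01  2.3e-03  6.0e-03]
 [ 5.6e-01  1.7e-03  4.4e-03]
 [ 5.8e-01 -1.0e-04  3.7e-03]
 [ 6.0e-01 -9.0e-04  3.0e-03]
 [ 6.2e-01 -1.4e-03  2.4e-03]
 [ 6.4e-01 -2.0e-03  2.3e-03]
 [ 6.6e-01 -2.2e-03  2.2e-03]
 [ 6.8e-01 -3.6e-03  3.0e-04]
 [ 7.0e-01 -4.2e-03 -2.0e-04]
 [ 7.2e-01 -5.2e-03  3.0e-02]]
-2.2531095519838575
0.7270718202435656 0.7349393176217817
0.5 0.1312 0.16
0.53 0.1304 0.1599
0.56 0.1296 0.1599
0.59 0.1282 0.16
0.62 0.1275 0.16
0.65 0.1259 0.1599
0.68 0.1253 0.1577
0.71 0.1238 0.1505
lever 611 [0.41359983 0.02478824 0.05142037] [0.44960208 0.12331458 0.09444078] [0.43609434 0.08548699 0.07593522]
```

```bash
python3 - <<'E'
from h import *
R=np.array([[np.cos(np.radians(-2.1)),-np.sin(np.radians(-2.1))],[np.sin(np.radians(-2.1)),np.cos(np.radians(-2.1))]])
O=np.array([.604,.067])
for tag in("w4","w5"):
    v=View(tag);C=v.cloud();P=v.p.astype(int)
    g=(P[...,2]-P[...,0]>50)&(P[...,1]-P[...,0]>20)
    rr,cc=np.mgrid[:420,:560];g&=(rr>250)&(rr<290)&(cc<200)
    S=(C[...,:2]-O)@R*1000
    print(tag,g.sum())
    for r in range(250,285,2):
        k=g[r]
        if k.sum()>1: print(r,np.where(k)[0].min(),np.where(k)[0].max(),[f"({a:.0f},{b:.0f},{z*1000:.0f})" for a,b,z in np.c_[S[r][k],C[r,k,2]][::6]])
# can base end in tool frame
o=None
v=View("w5");C=v.cloud();m=camera_model("wrist")["mount"];T=v.T@np.linalg.inv(m)
Q=(C-T[:3,3])@T[:3,:3]
k=(abs(Q[...,1])<.045)&(Q[...,2]<.03)&(Q[...,2]>-.04)&(Q[...,0]>.02)&(Q[...,0]<.12)
X=Q[k];print(len(X),np.percentile(X[:,0],[90,98,99.5,100]))
cs=[]
for lo in np.arange(.04,.075,.008):
    kk=(X[:,0]>lo)&(X[:,0]<lo+.008);A=np.c_[2*X[kk,1],2*X[kk,2],np.ones(kk.sum())];b=X[kk,1]**2+X[kk,2]**2
    q=np.linalg.lstsq(A,b,rcond=None)[0];print(lo,q[:2],np.sqrt(q[2]+q[0]**2+q[1]**2))
E
```

```text
w4 240
264 151 160 ['(-113,7,51)']
266 161 165 ['(-114,-7,53)']
268 137 149 ['(-113,20,64)', '(-104,-3,80)']
270 144 149 ['(-113,9,69)']
272 138 150 ['(-112,13,77)', '(-110,-2,80)']
274 130 164 ['(-112,21,83)', '(-112,14,82)', '(-112,6,81)', '(-112,-1,81)', '(-112,-21,80)']
276 130 165 ['(-115,21,82)', '(-115,14,81)', '(-115,7,80)', '(-115,-1,81)', '(-114,-8,81)', '(-114,-16,80)']
278 131 165 ['(-118,21,81)', '(-118,13,81)', '(-118,6,81)', '(-118,-2,80)', '(-118,-9,80)', '(-117,-17,80)']
w5 210
268 95 100 ['(-112,12,67)']
270 90 100 ['(-111,14,75)']
272 96 100 ['(-111,3,80)']
274 82 115 ['(-114,21,81)', '(-114,13,81)', '(-113,5,81)', '(-113,-3,81)', '(-113,-10,81)', '(-113,-17,80)']
276 82 115 ['(-117,21,81)', '(-117,14,80)', '(-116,5,82)', '(-116,-2,81)', '(-115,-10,81)', '(-115,-18,81)']
278 100 115 ['(-121,1,77)', '(-121,-6,76)', '(-121,-13,74)']
31775 [0.07537736 0.07917165 0.07987471 0.08027143]
0.04 [0.00060707 0.0066596 ] 0.03150056518832817
0.048 [0.00061396 0.0066894 ] 0.03151947218272908
0.056 [0.00060443 0.00664273] 0.031477164423865
0.064 [0.00060405 0.006765  ] 0.03159099839463281
0.07200000000000001 [0.0005498  0.00646812] 0.03169100073941635
```

```bash
python3 - <<'E'
from h import *
a=np.radians(-2.1);R=np.array([[np.cos(a),-np.sin(a)],[np.sin(a),np.cos(a)]])
O=np.array([.604,.067])
S_=[]
for tag in("w4","w5"):
    v=View(tag);C=v.cloud()
    S=np.c_[((C[...,:2]-O)@R).reshape(-1,2),C[...,2].ravel()]*1000
    S_.append(S)
S=np.vstack(S_)
for y0 in(-20,-12,0,12,20):
    k=(abs(S[:,1]-y0)<2.5)&(S[:,0]>55)&(S[:,0]<135)
    Q=S[k];print("y",y0)
    for x in range(56,135,3):
        q=Q[(abs(Q[:,0]-x)<1.5)]
        if len(q): print((x,int(q[:,2].min()),int(q[:,2].max())),end=" ")
    print()
k=(abs(S[:,0]+107)<6)&(S[:,2]>60)&(abs(S[:,1])<15)
print(S[k].round(0)[:40].tolist())
E
python3 - <<'E'
import cv2
p=cv2.imread("pics/w4.png");
cv2.imwrite("pics/z5.png",cv2.resize(p[60:290,70:215],None,fx=2.6,fy=2.6,interpolation=cv2.INTER_CUBIC))
E
```

```text
y -20
(56, 16, 18) (59, 15, 18) (62, 15, 19) (65, 16, 18) (68, 15, 18) (71, 16, 38) (74, 31, 37) (77, 25, 38) (80, 30, 37) (83, 17, 39) (86, 15, 39) (89, 16, 19) (92, 15, 41) (95, 15, 18) (98, 16, 53) (101, 15, 18) (104, 15, 62) (107, 15, 65) (110, 16, 18) (113, 15, 76) (116, 16, 19) (119, 15, 19) (122, 16, 18) (125, 15, 33) (128, 19, 35) (131, 31, 34) (134, 1, 1) 
y -12
(56, 16, 19) (59, 16, 19) (62, 16, 18) (65, 16, 18) (68, 15, 18) (71, 16, 17) (74, 16, 18) (77, 15, 30) (80, 28, 33) (83, 32, 36) (86, 15, 40) (89, 15, 53) (92, 16, 60) (95, 14, 62) (98, 15, 63) (101, 15, 63) (104, 15, 67) (107, 15, 70) (110, 15, 75) (113, 15, 76) (116, 15, 75) (119, 15, 18) (122, 15, 18) (125, 16, 34) (128, 31, 35) 
y 0
(56, 15, 19) (59, 15, 18) (62, 15, 18) (65, 15, 18) (68, 16, 18) (71, 15, 18) (74, 16, 18) (77, 27, 30) (80, 28, 32) (83, 31, 37) (86, 34, 56) (89, 53, 60) (92, 56, 63) (95, 61, 65) (98, 15, 67) (101, 16, 67) (104, 15, 67) (107, 14, 69) (110, 16, 75) (113, 14, 77) (116, 15, 74) (119, 14, 19) (122, 14, 18) (125, 15, 33) (128, 31, 35) (131, 32, 33) (134, -1, 0) 
y 12
(56, 14, 18) (59, 
[... 731 characters left out ...]
0, -3.0, 77.0], [-113.0, -1.0, 60.0], [-112.0, -5.0, 60.0], [-112.0, -11.0, 60.0], [-112.0, -13.0, 61.0], [-112.0, -14.0, 60.0], [-112.0, 14.0, 66.0], [-112.0, 13.0, 66.0], [-111.0, 11.0, 66.0], [-113.0, 11.0, 64.0], [-104.0, 2.0, 80.0], [-104.0, 1.0, 81.0], [-104.0, -0.0, 80.0], [-104.0, -2.0, 80.0], [-104.0, -3.0, 80.0], [-105.0, -3.0, 78.0], [-113.0, 1.0, 63.0], [-113.0, -0.0, 62.0], [-113.0, -3.0, 63.0], [-113.0, -6.0, 63.0], [-112.0, -7.0, 63.0], [-111.0, -10.0, 65.0], [-111.0, -12.0, 65.0], [-111.0, -13.0, 65.0], [-112.0, -13.0, 63.0], [-113.0, -14.0, 62.0], [-112.0, 14.0, 68.0], [-112.0, 13.0, 68.0], [-112.0, 12.0, 68.0], [-113.0, 11.0, 66.0], [-112.0, 9.0, 68.0], [-105.0, 2.0, 81.0]]
```

View pics/z5.png

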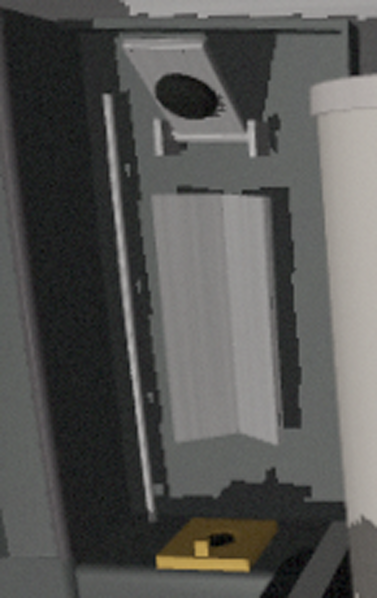

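```bash
cat > st.py <<'E'
# st.py xs ys zs pitch(rad): mm in stove frame for held can origin -> moves
from h import *
import sys,time
xs,ys,zs=np.array(sys.argv[1:4],float)/1000;th=float(sys.argv[4]);off=np.array([0,0,.0066]) if len(sys.argv)<6 else np.array(eval(sys.argv[5]))/1000
a=np.radians(-2.1);O=np.array([.604,.067,0])
Rs=Rr.from_euler('z',a)
Rt=(Rs*Rr.from_euler('x',np.pi)*Rr.from_euler('y',th)).as_matrix()
tgt=O+Rs.apply([xs,ys,zs])-Rt@off
o=get_obs();T=pose(o)
cur=Rs.inv().apply(T[:3,3]+T[:3,:3]@off-O)*1000
print("clock",o["clock"],"TCP",T[:3,3].round(4),"can origin in stove mm",cur.round(1),"F",o["ft_force"].round(1),"grip",round(o["grip_width"],3))
print("shift",(T[:3,:3].T@(tgt-T[:3,3])*1000).round(1),"turn",Rr.from_matrix(T[:3,:3].T@Rt).as_rotvec().round(4))
E
python3 st.py 5 0 306 0
```

```text
clock 7.65 TCP [ 0.5991 -0.1546  0.3134] can origin in stove mm [   3.3 -221.6  306.8] F [ 0.4  0.3 -2.5] grip 0.733
shift [   9.2 -221.5    0.9] turn [-0.0005 -0.0001  0.0338]
```

```bash
python3 -m creep '[[0,0,0.034,2,-30,0,255],[0,0,0,0,-45,0,255],[0,0,0,0,-45,0,255],[0,0,0,0,-45,0,255],[0,0,0,0,-40,0,255],[0,0,0,0,-16.5,0,255],[0,0,0,0,0,0,255],[0,0,0,0,0,0,255]]'
python3 st.py 8 0 150 0.15
```

```text
clock: 8.45
position: [0.6085, 0.0655, 0.3133]
ee_rot: [1.0, -0.019, 0.0, 0.0]
ft_force: [0.5, -1.7, -2.9]
grip_width: 0.735
clock 8.45 TCP [0.6085 0.0655 0.3133] can origin in stove mm [  4.5  -1.4 306.7] F [ 0.5 -1.7 -2.9] grip 0.735
shift [  2.5  -1.5 156.8] turn [ 0.0008  0.1499 -0.001 ]
```

```bash
python3 -m creep '[[0,0.075,0,0,-1,0,255],[0,0.075,0,0,0,0,255],[0,0,0,0,0,0,255],[0,0,0,0,0,0,255]]'
python3 st.py 7 0 150 0.15
```

```text
clock: 8.85
position: [0.6083, 0.0651, 0.3137]
ee_rot: [0.997, -0.02, 0.074, 0.002]
ft_force: [0.2, -0.8, -1.8]
grip_width: 0.735
clock 8.85 TCP [0.6083 0.0651 0.3137] can origin in stove mm [  5.4  -1.7 307.2] F [ 0.2 -0.8 -1.8] grip 0.735
shift [-21.7  -1.9 155.7] turn [ 0.0015  0.0011 -0.0035]
```

```bash
python3 -m creep '[[0,0,-0.003,-5,-2,36,255],[0,0,0,-6,0,42,255],[0,0,0,-6,0,42,255],[0,0,0,-5,0,36,255],[0,0,0,0,0,0,255],[0,0,0,0,0,0,255],[0,0,0,0,0,0,255]]'
python3 st.py 5.5 0 105 0.15
python3 - <<'E'
from h import *
snap("wrist","w6");snap("scene","s6");v=snap("top","t6")
cv2.imwrite("pics/z6.png",cv2.resize(v.p[100:250,140:300],None,fx=4,fy=4,interpolation=cv2.INTER_CUBIC))
E
python3 st.py 5.5 0 105 0.15
```

```text
clock: 9.55
position: [0.6117, 0.0687, 0.1584]
ee_rot: [0.997, -0.018, 0.076, 0.001]
ft_force: [-0.0, 0.1, -1.5]
grip_width: 0.735
clock 9.55 TCP [0.6117 0.0687 0.1584] can origin in stove mm [  8.7   2.  151.9] F [-0.   0.1 -1.5] grip 0.735
shift [-10.3   2.   45.9] turn [-0.0002 -0.0031  0.001 ]
clock 9.7 TCP [0.6112 0.0688 0.1579] can origin in stove mm [  8.1   2.  151.4] F [ 0.6  1.2 -2.4] grip 0.735
shift [-9.7  2.  45.4] turn [ 0.     -0.003   0.0013]
```

View pics/z6.png

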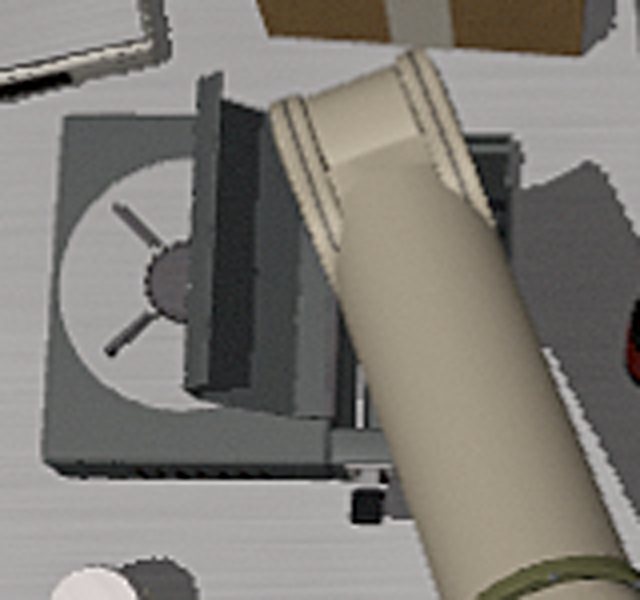

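View pics/w6.png

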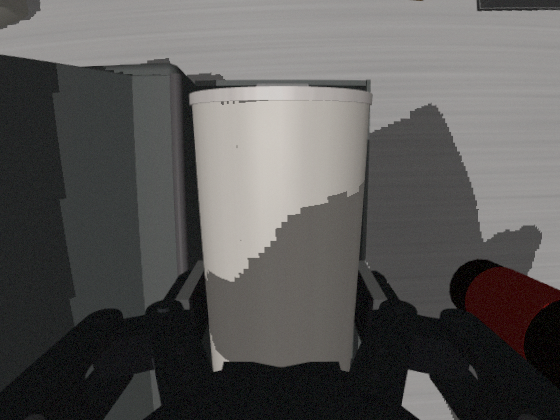

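```bash
python3 -m creep '[[0,0,0,-4,1.5,18,255],[0,0,0,-4,0,16,255],[0,0,0,-1.5,0,8,255],[0,0,0,0,0,0,255],[0,0,0,0,0,0,255],[0,0,0,0,0,0,255]]'
python3 st.py 5 0 82 0.15
```

```text
clock: 10.3
position: [0.6077, 0.0674, 0.114]
ee_rot: [0.997, -0.018, 0.076, 0.001]
ft_force: [0.7, 0.6, -2.4]
grip_width: 0.734
clock 10.3 TCP [0.6077 0.0674 0.114 ] can origin in stove mm [  4.6   0.6 107.5] F [ 0.7  0.6 -2.4] grip 0.734
shift [-3.5  0.6 25.3] turn [ 0.     -0.0018  0.0015]
```

```bash
python3 -m creep '[[0,0,0,0.4,0.5,4,255],[0,0,0,-0.6,0,4,255],[0,0,0,-0.6,0,4,255],[0,0,0,0,0,0,255],[0,0,0,0,0,0,255]]'
python3 st.py 5 0 82 0.15
```

```text
clock: 10.8
position: [0.6078, 0.0667, 0.1006]
ee_rot: [0.997, -0.018, 0.075, 0.002]
ft_force: [0.5, -0.5, -2.6]
grip_width: 0.734
clock 10.8 TCP [0.6078 0.0667 0.1006] can origin in stove mm [ 4.8 -0.1 94.1] F [ 0.5 -0.5 -2.6] grip 0.734
shift [-1.6 -0.2 12. ] turn [0.0003 0.0004 0.0015]
```

```bash
python3 -m creep '[[0,0,0,-0.4,0,4,255],[0,0,0,-0.6,0,4,255],[0,0,0,-0.6,0,4,255],[0,0,0,0,0,0,255],[0,0,0,0,0,0,255]]'
python3 st.py -2 0 82 0.15
python3 - <<'E'
from h import *
snap("wrist","w7");v=snap("scene","s7")
cv2.imwrite("pics/z7.png",cv2.resize(v.p[180:320,210:370],None,fx=4.5,fy=4.2,interpolation=cv2.INTER_CUBIC))
E
```

```text
clock: 11.3
position: [0.6081, 0.0667, 0.0886]
ee_rot: [0.997, -0.018, 0.075, 0.002]
ft_force: [-0.0, -0.4, -1.3]
grip_width: 0.737
clock 11.3 TCP [0.6081 0.0667 0.0886] can origin in stove mm [ 5.1 -0.2 82. ] F [-0.  -0.4 -1.3] grip 0.737
shift [-7.  -0.2 -1. ] turn [0.0003 0.0002 0.0015]
```

View pics/z7.png

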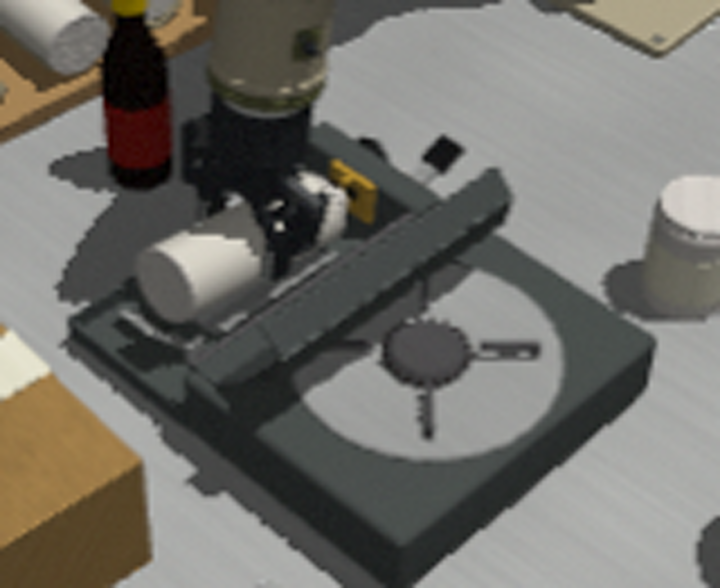

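```bash
python3 -m creep '[[0,0,0,-2.8,-0.1,-0.4,255],[0,0,0,-2.8,-0.1,-0.4,255],[0,-0.05,0,-0.9,0,6,255],[0,-0.05,0,-0.6,0,5,255],[0,-0.05,0,-0.3,0,4,255],[0,0,0,0,0,0,255],[0,0,0,0,0,0,255]]'
python3 st.py -2 0 60 0
```

```text
clock: 12.1
position: [0.6023, 0.0672, 0.0735]
ee_rot: [1.0, -0.018, 0.001, 0.0]
ft_force: [0.3, 1.0, -2.3]
grip_width: 0.732
clock 12.1 TCP [0.6023 0.0672 0.0735] can origin in stove mm [-1.7  0.2 66.9] F [ 0.3  1.  -2.3] grip 0.732
shift [-0.3  0.2  6.9] turn [ 0.0004 -0.0011  0.0015]
```

Lower slowly to touch.

```bash
python3 -m creep '[[0,0,0,-0.3,0,1.5,255],[0,0,0,0,0,1.5,255],[0,0,0,0,0,1.2,255],[0,0,0,0,0,1,255],[0,0,0,0,0,0,255]]'
python3 st.py -2 0 60 0
```

```text
clock: 12.6
position: [0.6019, 0.067, 0.0682]
ee_rot: [1.0, -0.018, -0.0, 0.0]
ft_force: [0.2, -0.5, -2.2]
grip_width: 0.732
clock 12.6 TCP [0.6019 0.067  0.0682] can origin in stove mm [-2.1 -0.  61.6] F [ 0.2 -0.5 -2.2] grip 0.732
shift [ 0.1 -0.   1.6] turn [0.0006 0.0001 0.0014]
```

```bash
python3 -m creep '[[0,0,0,0,0,0.5,255],[0,0,0,0,0,0.5,255],[0,0,0,0,0,0.4,255],[0,0,0,0,0,0,255]]'
python3 st.py -2 0 60 0
python3 -m creep '[[0,0,0,0,0,0.5,255],[0,0,0,0,0,0,255],[0,0,0,0,0,0,255]]'
python3 st.py -2 0 60 0
```

```text
clock: 13.0
position: [0.6022, 0.0672, 0.0672]
ee_rot: [1.0, -0.018, 0.0, 0.0]
ft_force: [-0.1, 0.7, -0.6]
grip_width: 0.734
clock 13.0 TCP [0.6022 0.0672 0.0672] can origin in stove mm [-1.8  0.2 60.6] F [-0.1  0.7 -0.6] grip 0.734
shift [-0.2  0.2  0.6] turn [ 0.0004 -0.0004  0.0015]
clock: 13.3
position: [0.6023, 0.0674, 0.067]
ee_rot: [1.0, -0.018, 0.0, 0.0]
ft_force: [-3.1, 1.9, 6.2]
grip_width: 0.735
clock 13.3 TCP [0.6023 0.0674 0.067 ] can origin in stove mm [-1.7  0.3 60.4] F [-3.1  1.9  6.2] grip 0.735
shift [-0.3  0.3  0.4] turn [ 0.0002 -0.0007  0.0015]
```

```bash
python3 -m creep '[[0,0,0,0,0,-0.3,70],[0,0,0,0,0,0,60],[0,0,0,0,0,0,40],[0,0,0,0,0,0,15],[0,0,0,0,0,0,0],[0,0,0,0,0,0,0]]'
python3 mv.py
python3 - <<'E'
from h import *
snap("wrist","w8")
E
```

```text
clock: 13.9
position: [0.602, 0.067, 0.0667]
ee_rot: [1.0, -0.018, -0.0, 0.0]
ft_force: [0.8, 0.4, 0.3]
grip_width: 0.999
t 13.9 pos [0.602  0.067  0.0667] yaw -2.03 q [ 0.13  0.49 -0.4   1.69  0.22  1.   -1.95] F [0.8 0.4 0.3] grip 0.999 tilt [-0.0001 -0.0006]
```

View pics/w8.png

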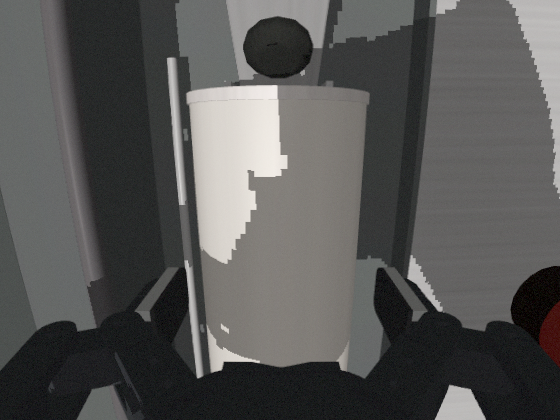

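```bash
python3 -m creep '[[0,0,0,0,0,-10,0],[0,0,0,0,0,-30,0],[0,0,0,0,0,-45,0],[0,0,0,0,0,-45,0],[0,0,0,0,0,-45,0],[0,0,0,0,0,-45,0],[0,0,0,0,0,-20,0],[0,0,0,0,0,0,0]]'
python3 -m creep '[[0,0,0,-40,20,0,0],[0,0,0,-40,20,0,0],[0,0,0,0,0,0,0],[0,0,0,0,0,0,0]]'
python3 - <<'E'
from h import *
snap("wrist","w9")
E
python3 mv.py
```

```text
clock: 14.75
position: [0.6031, 0.0677, 0.3116]
ee_rot: [1.0, -0.018, 0.003, -0.0]
ft_force: [0.4, 0.1, 0.6]
grip_width: 0.997
clock: 15.15
position: [0.52, 0.0295, 0.3069]
ee_rot: [1.0, -0.018, 0.0, 0.001]
ft_force: [0.2, 1.1, -0.5]
grip_width: 1.0
t 15.2 pos [0.5207 0.0301 0.3069] yaw -2.02 q [ 0.25  0.11 -0.42  1.63  0.04  1.41 -1.79] F [-0.1 -0.  -0.4] grip 1.0 tilt [ 0.0005 -0.0006]
```

View pics/w9.png

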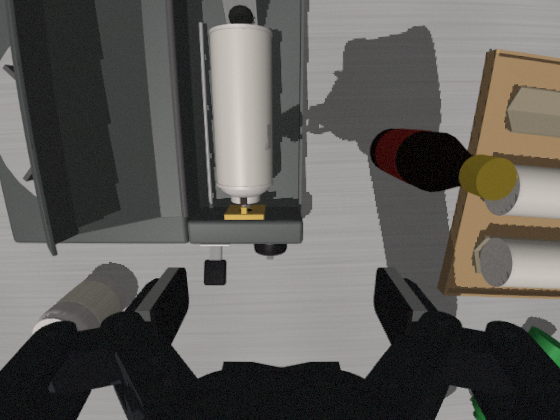

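```bash
python3 - <<'E'
from h import *
v=View("w9");C=v.cloud();P=v.p.astype(int)
cv2.imwrite("pics/z9.png",cv2.resize(v.p[150:300,170:330],None,fx=4.5,fy=4,interpolation=cv2.INTER_CUBIC))
a=np.radians(-2.1);R=np.array([[np.cos(a),-np.sin(a)],[np.sin(a),np.cos(a)]]);O=np.array([.604,.067])
S=np.dstack([(C[...,:2]-O)@R,C[...,2]])*1000
rr,cc=np.mgrid[:420,:560]
m=(rr>255)&(rr<292)&(cc>195)&(cc<235)&(S[...,2]>60)
X=S[m];print("pad",len(X),np.percentile(X,[1,50,99],axis=0).round(1).tolist())
k=(abs(S[...,1])<5)&(S[...,2]>86)&(S[...,2]<97)&(abs(S[...,0])<100)
print("can crown x",np.percentile(S[k][:,0],[.5,99.5]),"z",np.median(S[k][:,2]))
k=(S[...,2]>70)&(S[...,2]<97)&(abs(S[...,0])<70)&(abs(S[...,1])<40)
X=S[k];
for lo in(-60,-20,20,50):
    q=X[abs(X[:,0]-lo)<6];A=np.c_[2*q[:,1],2*q[:,2],np.ones(len(q))];r=np.linalg.lstsq(A,(q[:,1:]**2).sum(1),rcond=None)[0];print(lo,r[:2].round(2),np.sqrt(r[2]+r[0]**2+r[1]**2).round(2))
E
```

```text
pad 604 [[-193.0, 22.2, 79.2], [-179.6, 34.7, 87.7], [-163.6, 47.7, 94.8]]
can crown x [-86.69466991  77.60536769] z 91.19312134301289
-60 [2.000e-02 6.051e+01] 30.92
-20 [ 0.09 60.28] 30.98
20 [ 0.14 60.13] 31.32
50 [-6.000e-02  6.019e+01] 31.39
```

View pics/z9.png

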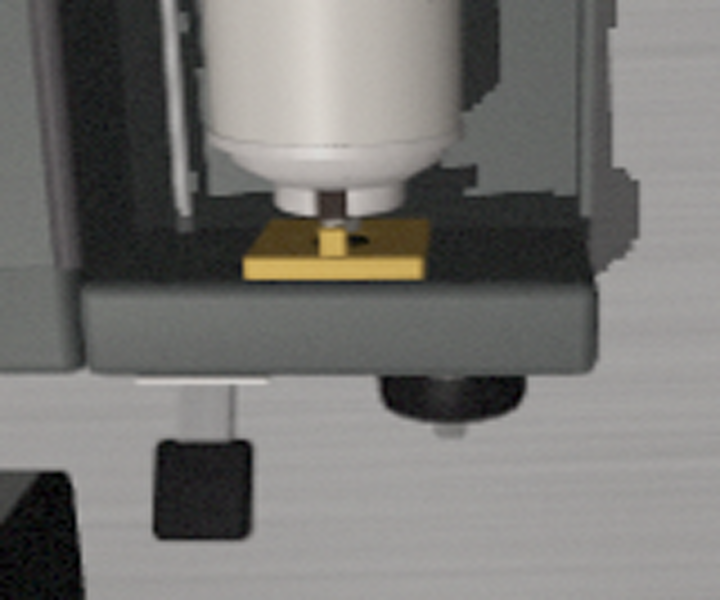

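```bash
python3 st.py -184 35.5 110 0 "[0,0,25]"
```

```text
clock 15.2 TCP [0.5207 0.0301 0.3069] can origin in stove mm [-81.9 -39.9 281.9] F [-0.1 -0.  -0.4] grip 1.0
shift [-102.1  -75.6  171.8] turn [ 0.0006 -0.0006  0.0013]
```

```bash
python3 -m creep '[[0,0,0,-34,-25,10,150],[0,0,0,-34,-25,30,255],[0,0,0,-34,-25.5,40,255],[0,0,0,0,0,20,255],[0,0,0,0,0,0,255],[0,0,0,0,0,0,255],[0,0,0,0,0,0,255]]'
python3 st.py -184 35.5 110 0 "[0,0,25]"; python3 - <<'E'
from h import *
v=View("t1");print(v.plane([[163,250]],.11))
v=snap("wrist","w10")
E
```

```text
clock: 15.9
position: [0.4286, 0.1044, 0.2147]
ee_rot: [1.0, -0.018, 0.001, -0.0]
ft_force: [0.0, 0.0, -0.3]
grip_width: -0.003
clock 15.9 TCP [0.4286 0.1044 0.2147] can origin in stove mm [-176.6   31.   189.7] F [ 0.   0.  -0.3] grip -0.003
shift [-7.5 -4.5 79.7] turn [-0.0005 -0.0015  0.0008]
[[0.35344305 0.30860873 0.11      ]]
```

View pics/w10.png

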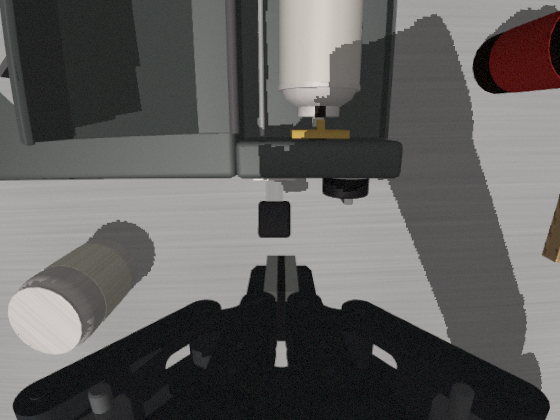

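```bash
python3 st.py -186 35.5 95 0 "[0,0,25]"; python3 -m creep '[[0,0,0,-9,-4.5,30,255],[0,0,0,0,0,35,255],[0,0,0,0,0,20,255],[0,0,0,0,0,0,255],[0,0,0,0,0,0,255]]'; python3 st.py -186 35.5 34 0 "[0,0,25]"
```

```text
clock 15.95 TCP [0.4285 0.1044 0.2147] can origin in stove mm [-176.7   30.9  189.7] F [ 0.1 -0.4  0.5] grip 0.0
shift [-9.4 -4.5 94.7] turn [-0.0004 -0.0016  0.0008]
clock: 16.45
position: [0.4192, 0.1092, 0.1296]
ee_rot: [1.0, -0.018, 0.0, -0.0]
ft_force: [0.3, 0.6, 0.3]
grip_width: 0.002
clock 16.45 TCP [0.4192 0.1092 0.1296] can origin in stove mm [-186.2   35.4  104.6] F [0.3 0.6 0.3] grip 0.002
shift [ 0.2 -0.1 70.6] turn [-0.     -0.0006  0.001 ]
```

Now press down in steps, watching force.

```bash
python3 -m creep '[[0,0,0,0,0,8,255],[0,0,0,0,0,6,255],[0,0,0,0,0,5,255],[0,0,0,0,0,5,255]]'; python3 -m creep '[[0,0,0,0,0,5,255],[0,0,0,0,0,5,255],[0,0,0,0,0,5,255]]';python3 -m creep '[[0,0,0,0,0,5,255],[0,0,0,0,0,5,255],[0,0,0,0,0,5,255]]';python3 st.py -186 35.5 34 0 "[0,0,25]"
```

```text
clock: 16.85
position: [0.4185, 0.1092, 0.1045]
ee_rot: [1.0, -0.018, 0.0, 0.0]
ft_force: [-2.4, 0.1, 4.3]
grip_width: 0.0
clock: 17.15
position: [0.4181, 0.1091, 0.089]
ee_rot: [1.0, -0.018, -0.0, 0.0]
ft_force: [-3.3, -0.5, 4.9]
grip_width: 0.0
clock: 17.45
position: [0.4186, 0.1091, 0.0742]
ee_rot: [1.0, -0.018, 0.0, 0.0]
ft_force: [-1.6, -1.5, 8.1]
grip_width: -0.002
clock 17.45 TCP [0.4186 0.1091 0.0742] can origin in stove mm [-186.8   35.3   49.2] F [-1.6 -1.5  8.1] grip -0.002
shift [ 0.8 -0.2 15.2] turn [ 0.0005 -0.0004  0.0014]
```

```bash
python3 -m creep '[[0,0,0,0,0,5,255],[0,0,0,0,0,5,255],[0,0,0,0,0,3,255],[0,0,0,0,0,0,255]]';python3 -m creep '[[0,0,0,0,0,1.5,255],[0,0,0,0,0,0,255]]';python3 -m creep '[[0,0,0,0,0,1,255],[0,0,0,0,0,0,255]]';python3 st.py -186 35.5 34 0 "[0,0,25]"
```

```text
clock: 17.85
position: [0.4209, 0.1091, 0.0625]
ee_rot: [1.0, -0.018, 0.003, -0.0]
ft_force: [1.2, -1.3, 8.4]
grip_width: -0.001
clock: 18.05
position: [0.4212, 0.1092, 0.0616]
ee_rot: [1.0, -0.018, 0.003, -0.0]
ft_force: [-0.9, -2.1, 18.3]
grip_width: 0.001
clock: 18.25
position: [0.4213, 0.1092, 0.0612]
ee_rot: [1.0, -0.018, 0.003, 0.0]
ft_force: [-3.2, -3.1, 29.6]
grip_width: -0.001
clock 18.25 TCP [0.4213 0.1092 0.0612] can origin in stove mm [-184.    35.5   36.2] F [-3.2 -3.1 29.6] grip -0.001
shift [-1.9  0.   2.2] turn [ 0.0001 -0.0057  0.0008]
```

```bash
python3 -m creep '[[0,0,0,0,0,-3,255],[0,0,0,-1,0,-20,255],[0,0,0,0,0,-45,255],[0,0,0,0,0,-45,255],[0,0,0,0,0,-45,255],[0,0,0,0,0,0,255],[0,0,0,0,0,0,255],[0,0,0,0,0,0,255]]'
python3 - <<'E'
from h import *
v=snap("wrist","w11");C=v.cloud()
a=np.radians(-2.1);R=np.array([[np.cos(a),-np.sin(a)],[np.sin(a),np.cos(a)]]);O=np.array([.604,.067])
S=np.dstack([(C[...,:2]-O)@R,C[...,2]])*1000
m=(abs(S[...,0]+184)<8)&(abs(S[...,1]-36)<8)&(S[...,2]>10)
X=S[m];print("pad",len(X),np.percentile(X,[1,50,99],axis=0).round(1).tolist() if len(X) else 0)
k=(abs(S[...,1])<5)&(S[...,2]>86)&(S[...,2]<97)&(abs(S[...,0])<105)
print("can crown x",np.percentile(S[k][:,0],[.5,99.5]),"z",np.median(S[k][:,2]))
E
python3 mv.py
```

```text
clock: 19.05
position: [0.417, 0.1088, 0.2158]
ee_rot: [1.0, -0.018, -0.001, 0.0]
ft_force: [-0.4, 0.3, 0.2]
grip_width: -0.001
pad 6284 [[-190.9, 28.2, 32.5], [-178.3, 35.0, 248.2], [-176.3, 43.5, 281.6]]
can crown x [-95.64596152 -37.31218216] z 91.12437173169687
t 19.1 pos [0.4169 0.1089 0.2156] yaw -2.02 q [ 0.19 -0.04 -0.53  1.97 -0.02  1.21 -1.94] F [ 0.3  0.2 -0.2] grip 0.002 tilt [-0.0021 -0.0008]
```

View pics/w11.png

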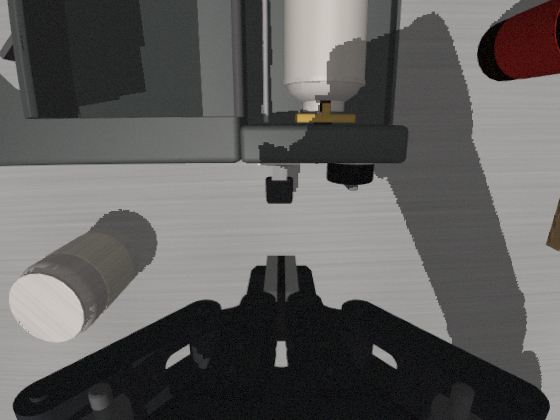

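```bash
python3 - <<'E'
from h import *
v=View("w11");C=v.cloud()
a=np.radians(-2.1);R=np.array([[np.cos(a),-np.sin(a)],[np.sin(a),np.cos(a)]]);O=np.array([.604,.067])
S=np.dstack([(C[...,:2]-O)@R,C[...,2]])*1000
for r in range(166,206,3): print(r,S[r,279].round(1))
cv2.imwrite("pics/z11.png",cv2.resize(v.p[80:210,230:420],None,fx=4,fy=4,interpolation=cv2.INTER_CUBIC))
t=View("t1");C=t.cloud();S=np.dstack([(C[...,:2]-O)@R,C[...,2]])*1000
for r in (140,155,170,185,195): print(r,[tuple(S[r,c].round(0).astype(int)) for c in range(184,228,4)])
E
```

```text
166 [-157.1   35.6   44.6]
169 [-159.9   35.6   43.7]
172 [-162.7   35.6   43.2]
175 [-165.8   35.6   41.5]
178 [-168.9   35.6   39.6]
181 [-172.    35.7   38.2]
184 [-174.8   35.7   38.3]
187 [-177.7   35.7   37.8]
190 [-181.2   35.7   35.2]
193 [-184.6   35.7   33.1]
196 [-188.1   35.7   30.5]
199 [-191.3   35.7   29.9]
202 [-194.4   35.7   29.5]
205 [-2.053e+02  3.580e+01 -2.000e-01]
140 [(np.int64(86), np.int64(191), np.int64(84)), (np.int64(57), np.int64(163), np.int64(172)), (np.int64(51), np.int64(148), np.int64(188)), (np.int64(69), np.int64(145), np.int64(137)), (np.int64(72), np.int64(135), np.int64(126)), (np.int64(75), np.int64(124), np.int64(119)), (np.int64(78), np.int64(113), np.int64(111)), (np.int64(84), np.int64(103), np.int64(92)), (np.int64(86), np.int64(92), np.int64(86)), (np.int64(89), np.int64(80), np.int64(78)), (np.int64(87), np.int64(67), np.int64(86))]
155 [(np.int64(41), np.int64(191), np.int64(73)), (np.int64(7), np.int64(159), np.int64(183)), (np.int64(4), np.int64(145), np.int64(194)), (np.int64(25), np.int64(145), np.int64(127)), (np.int64(26), np.int
[... 1131 characters left out ...]
99)), (np.int64(-58), np.int64(98), np.int64(93)), (np.int64(-57), np.int64(86), np.int64(89)), (np.int64(-55), np.int64(75), np.int64(82)), (np.int64(-55), np.int64(63), np.int64(83))]
195 [(np.int64(-88), np.int64(183), np.int64(84)), (np.int64(-111), np.int64(152), np.int64(186)), (np.int64(-100), np.int64(150), np.int64(137)), (np.int64(-98), np.int64(139), np.int64(130)), (np.int64(-94), np.int64(130), np.int64(114)), (np.int64(-93), np.int64(119), np.int64(108)), (np.int64(-91), np.int64(107), np.int64(102)), (np.int64(-88), np.int64(97), np.int64(89)), (np.int64(-88), np.int64(85), np.int64(89)), (np.int64(-87), np.int64(73), np.int64(86)), (np.int64(-87), np.int64(61), np.int64(85))]
```

View pics/z11.png

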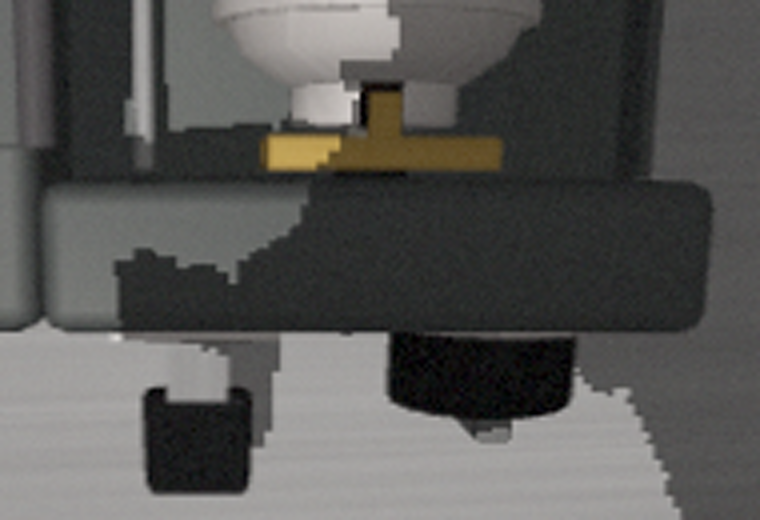

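```bash
python3 - <<'E'
from h import *
t=View("t1");C=t.cloud()
print(t.plane([[95,212]],.0),t.plane([[67,186]],.247)); 
rr,cc=np.mgrid[:420,:560]
m=(rr>175)&(rr<230)&(cc>55)&(cc<118)&(C[...,2]>.04)
X=C[m];print(X.min(0),X.max(0),len(X))
for lo in(.05,.1,.15,.2,.23):
    k=abs(X[:,2]-lo)<.02
    if k.sum()>3: print(lo,k.sum(),np.percentile(X[k],[2,50,98],axis=0).round(3)[:,:2].tolist())
E
python3 -m creep '[[0,0,-0.1,0,0,-35,255],[0,0,-0.143,0,0,-35,255],[0,0,-0.143,0,0,0,255],[0,0,-0.143,0,0,0,255],[0,0,-0.143,0,0,0,255],[0,0,-0.143,0,0,0,255],[0,0,-0.143,0,0,0,255],[0,0,-0.143,0,0,0,255]]'
python3 -m creep '[[0,0,-0.143,0,0,0,255],[0,0,-0.143,0,0,0,255],[0,0,-0.143,0,0,0,255],[0,0,-0.04,0,0,0,255],[0,0,0,0,0,0,255],[0,0,0,0,0,0,255]]'
python3 mv.py .611 .265 .283 87.9
```

```text
[[0.49392155 0.55520363 0.        ]] [[0.51856715 0.55019055 0.247     ]]
[ 0.16580403 -0.01673269  0.04008589] [0.6039783  0.66936313 1.61080545] 1608
0.05 153 [[0.449, 0.498], [0.492, 0.52], [0.601, 0.666]]
0.1 183 [[0.449, 0.499], [0.476, 0.511], [0.59, 0.65]]
0.15 461 [[0.451, 0.497], [0.481, 0.521], [0.553, 0.592]]
0.2 332 [[0.47, 0.517], [0.494, 0.536], [0.552, 0.582]]
0.23 210 [[0.481, 0.528], [0.5, 0.545], [0.52, 0.571]]
clock: 19.9
position: [0.4171, 0.1091, 0.2856]
ee_rot: [0.86, 0.511, -0.001, -0.0]
ft_force: [-0.2, 0.5, -0.3]
grip_width: 0.0
clock: 20.5
position: [0.4172, 0.1091, 0.2861]
ee_rot: [0.72, 0.694, -0.001, -0.0]
ft_force: [0.2, 0.1, -0.5]
grip_width: -0.0
t 20.5 pos [0.4172 0.1091 0.2861] yaw 87.85 q [ 0.12 -0.1  -0.44  1.87 -0.04  1.36 -0.35] F [ 0.2  0.1 -0.5] grip -0.0 tilt [-0.0016 -0.0007]
shift mm [163.  187.8   2.7]
wz -0.001 rotvec [-0.0015  0.0007 -0.001 ]
```

```bash
python3 -m creep '[[0,0,0,20,24,0,255],[0,0,0,29,33,0,255],[0,0,0,29,33,0,255],[0,0,0,29,33,0,255],[0,0,0,29,33,0,255],[0,0,0,27,32,0,255],[0,0,0,0,0,0,255],[0,0,0,0,0,0,255]]'
python3 - <<'E'
from h import *
v=snap("wrist","w12");C=v.cloud()
snap("scene","s12")
a=np.radians(-2.1);R=np.array([[np.cos(a),-np.sin(a)],[np.sin(a),np.cos(a)]]);O=np.array([.604,.067])
S=np.dstack([(C[...,:2]-O)@R,C[...,2]])*1000
m=(abs(S[...,0])<60)&(S[...,1]>130)&(S[...,1]<175)&(S[...,2]>110)&(S[...,2]<215)
for z in range(110,215,8):
    q=S[m&(abs(S[...,2]-z)<4)]
    if len(q): print(z,len(q),q[:,1].min().round(),q[:,1].max().round())
E
python3 mv.py .611 .265 .183 87.9
```

```text
clock: 21.3
position: [0.6111, 0.2658, 0.2851]
ee_rot: [0.72, 0.694, -0.001, -0.001]
ft_force: [-0.7, 0.6, -0.8]
grip_width: 0.001
142 235 157.0 158.0
150 287 158.0 160.0
158 294 159.0 161.0
166 301 161.0 163.0
174 904 157.0 163.0
182 1268 150.0 162.0
190 1307 141.0 155.0
198 177 142.0 146.0
t 21.4 pos [0.6108 0.2648 0.287 ] yaw 87.88 q [-0.13  0.46 -0.51  1.27  0.22  1.47 -0.65] F [-1.1 -0.4 -0.2] grip -0.003 tilt [ 0.0001 -0.0009]
shift mm [  0.3   0.2 104. ]
wz -0.0 rotvec [ 0.0001  0.0009 -0.0003]
```

View pics/w12.png

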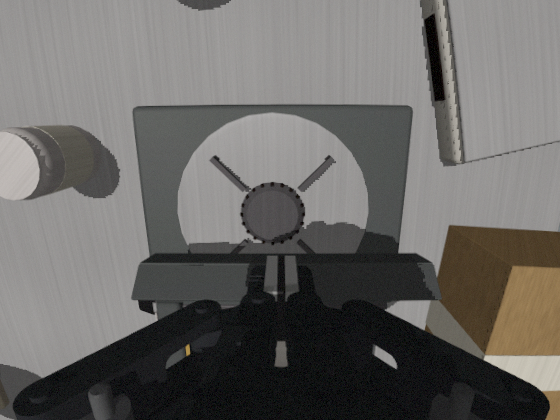

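View pics/s12.png

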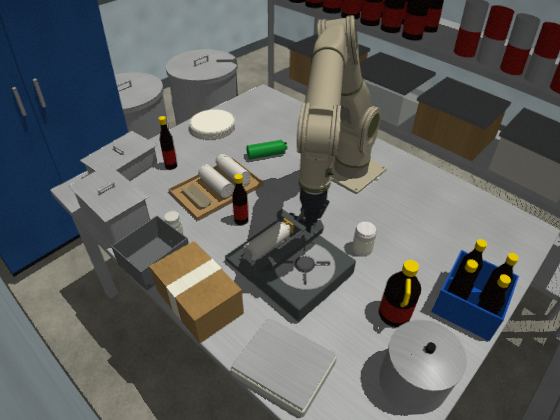

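```bash
python3 -m creep '[[0,0,0,0,0,30,255],[0,0,0,0,0,40,255],[0,0,0,0,0,30,255],[0,0,0,0,0,4,255],[0,0,0,0,0,0,255],[0,0,0,0,0,0,255]]'
python3 st.py 0 160 158 0 "[0,0,25]"
```

```text
clock: 22.0
position: [0.6119, 0.2655, 0.1857]
ee_rot: [0.72, 0.694, 0.001, 0.001]
ft_force: [0.1, 0.1, 0.3]
grip_width: -0.002
clock 22.0 TCP [0.6119 0.2655 0.1857] can origin in stove mm [  0.7 198.7 160.7] F [0.1 0.1 0.3] grip -0.002
shift [-38.6  -0.6   2.6] turn [ 0.0019 -0.0032  1.5709]
```

```bash
python3 -m creep '[[0,0,0,-10,0,1,255],[0,0,0,-10,0,1,255],[0,0,0,-8,0,0,255],[0,0,0,-8,0,0,255]]'
python3 -m creep '[[0,0,0,-8,0,0,255],[0,0,0,-8,0,0,255]]'
python3 -m creep '[[0,0,0,-8,0,0,255],[0,0,0,-8,0,0,255]]'
python3 st.py 0 160 158 0 "[0,0,25]"
```

```text
clock: 22.4
position: [0.6106, 0.2346, 0.1851]
ee_rot: [0.718, 0.696, 0.005, -0.001]
ft_force: [0.9, 13.7, 10.1]
grip_width: 0.001
clock: 22.6
position: [0.6101, 0.2176, 0.1845]
ee_rot: [0.719, 0.695, 0.005, -0.001]
ft_force: [0.6, 13.2, 11.1]
grip_width: -0.001
clock: 22.8
position: [0.6092, 0.1987, 0.183]
ee_rot: [0.719, 0.695, 0.002, 0.0]
ft_force: [0.4, 4.0, 2.6]
grip_width: -0.001
clock 22.8 TCP [0.6092 0.1987 0.183 ] can origin in stove mm [  0.5 131.8 158. ] F [0.4 4.  2.6] grip -0.001
shift [28.2 -0.4  0.1] turn [ 3.0000e-04 -4.7000e-03  1.5727e+00]
```

```bash
python3 -m creep '[[0,0,0,-8,0,0,255],[0,0,0,-8,0,0,255],[0,0,0,-8,0,0,255]]'
python3 - <<'E'
from h import *
v=snap("scene","s13")
cv2.imwrite("pics/z13.png",cv2.resize(v.p[150:310,210:370],None,fx=4.5,fy=3.7,interpolation=cv2.INTER_CUBIC))
E
python3 st.py 0 160 158 0 "[0,0,25]"
```

```text
clock: 23.1
position: [0.6079, 0.1723, 0.1811]
ee_rot: [0.72, 0.694, -0.0, 0.0]
ft_force: [-0.0, 2.6, 2.0]
grip_width: -0.002
clock 23.15 TCP [0.6081 0.1705 0.1809] can origin in stove mm [  0.3 103.5 155.9] F [-0.4  1.   2.4] grip -0.001
shift [56.5 -0.4 -2.3] turn [1.4000e-03 1.7000e-03 1.5693e+00]
```

View pics/z13.png

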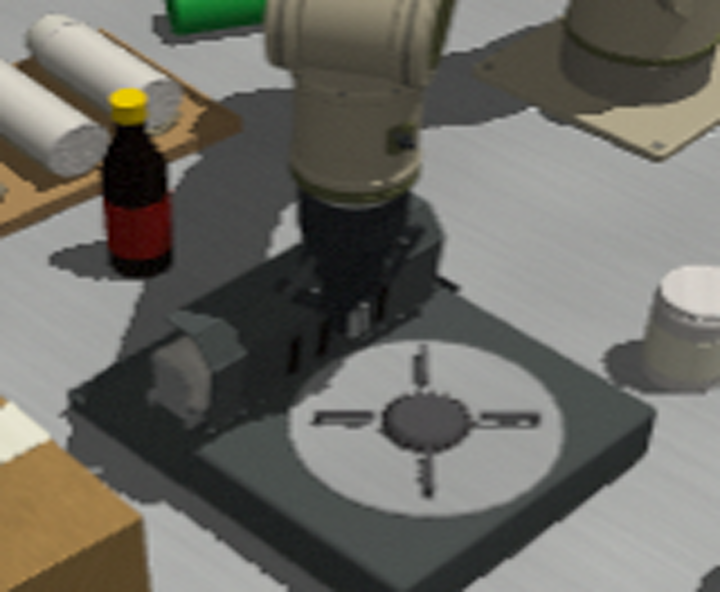

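```bash
python3 -m creep '[[0,0,0,-9,0,-0.5,255],[0,0,0,-9,0,-0.5,255],[0,0,0,-9,0,-0.5,255],[0,0,0,-8,0,-0.5,255]]'
python3 -m creep '[[0,0,0,-8,0,2,255],[0,0,0,-8,0,2,255],[0,0,0,-7,0,2,255]]'
python3 st.py 0 46 153 0 "[0,0,25]"
```

```text
clock: 23.55
position: [0.6064, 0.1372, 0.1827]
ee_rot: [0.72, 0.694, -0.001, 0.0]
ft_force: [0.5, 2.4, -0.1]
grip_width: -0.001
clock: 23.85
position: [0.6057, 0.1143, 0.1766]
ee_rot: [0.72, 0.694, -0.0, 0.0]
ft_force: [0.3, 1.8, 0.2]
grip_width: -0.003
clock 23.85 TCP [0.6057 0.1143 0.1766] can origin in stove mm [ -0.   47.4 151.6] F [0.3 1.8 0.2] grip -0.003
shift [-1.4  0.  -1.4] turn [5.000e-04 9.000e-04 1.571e+00]
```

```bash
python3 -m creep '[[0,0,0,-7,0,3,255],[0,0,0,-7,0,4,255],[0,0,0,-7,0,4,255]]'
python3 -m creep '[[0,0,0,-5,0,6,255],[0,0,0,-5,0,6,255],[0,0,0,-5,0,6,255]]'
python3 -m creep '[[0,0,0,-4,0,6,255],[0,0,0,-3,0,6,255]]'
python3 st.py 0 1 103 0 "[0,0,25]"
```

```text
clock: 24.15
position: [0.6049, 0.0938, 0.1655]
ee_rot: [0.72, 0.694, -0.0, 0.0]
ft_force: [-0.3, 1.3, 0.5]
grip_width: -0.0
clock: 24.45
position: [0.6045, 0.0789, 0.1474]
ee_rot: [0.72, 0.694, -0.0, 0.0]
ft_force: [0.6, 0.5, 0.3]
grip_width: -0.001
clock: 24.65
position: [0.6041, 0.0721, 0.1354]
ee_rot: [0.72, 0.694, -0.0, 0.0]
ft_force: [0.6, 0.4, 1.4]
grip_width: 0.0
clock 24.65 TCP [0.6041 0.0721 0.1354] can origin in stove mm [-1.000e-01  5.100e+00  1.104e+02] F [0.6 0.4 1.4] grip 0.0
shift [-4.1  0.1  7.4] turn [2.0000e-04 6.0000e-04 1.5714e+00]
```

```bash
python3 -m creep '[[0,0,0,-3,0,4,255],[0,0,0,0,0,3,255],[0,0,0,0,0,0,255]]'
python3 -m creep '[[0,0,0,0,0,1,255],[0,0,0,0,0,0,255]]'
python3 st.py 0 1 102 0 "[0,0,25]"
python3 - <<'E'
from h import *
v=snap("scene","s14")
cv2.imwrite("pics/z14.png",cv2.resize(v.p[150:310,210:370],None,fx=4.5,fy=3.7,interpolation=cv2.INTER_CUBIC))
E
```

```text
clock: 24.95
position: [0.6039, 0.0694, 0.1285]
ee_rot: [0.72, 0.694, -0.0, -0.0]
ft_force: [-1.0, 0.2, -1.1]
grip_width: -0.001
clock: 25.15
position: [0.6042, 0.0696, 0.1281]
ee_rot: [0.72, 0.694, -0.0, 0.0]
ft_force: [-0.3, -0.7, -0.1]
grip_width: -0.001
clock 25.15 TCP [0.6042 0.0696 0.1281] can origin in stove mm [1.000e-01 2.600e+00 1.031e+02] F [-0.3 -0.7 -0.1] grip -0.001
shift [-1.6 -0.1  1.1] turn [5.0000e-04 2.0000e-04 1.5717e+00]
```

View pics/z14.png

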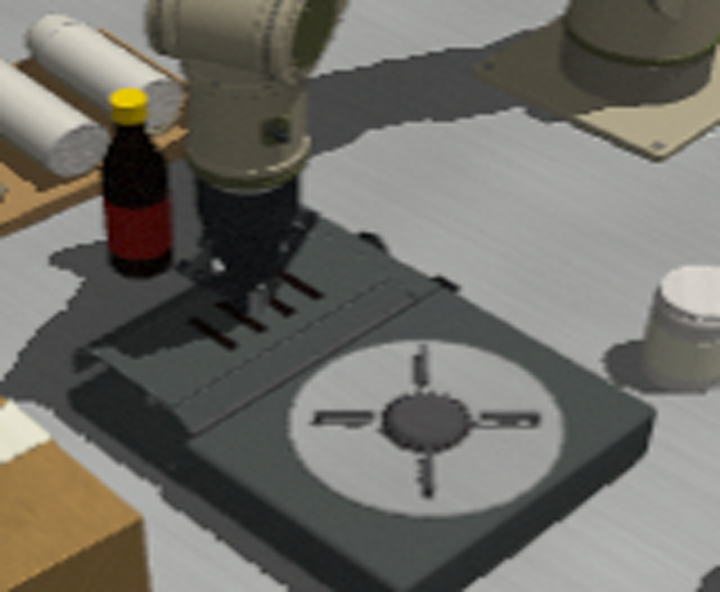

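```bash
for i in 1; do python3 -m creep '[[0,0,0,0,0,1,255],[0,0,0,0,0,0,255]]'; python3 -m creep '[[0,0,0,0,0,1,255],[0,0,0,0,0,0,255]]';python3 -m creep '[[0,0,0,0,0,0.7,255],[0,0,0,0,0,0,255]]'; done
```

```text
clock: 25.4
position: [0.6043, 0.0695, 0.1272]
ee_rot: [0.72, 0.694, 0.0, 0.0]
ft_force: [0.2, -0.0, 0.4]
grip_width: 0.001
clock: 25.6
position: [0.6043, 0.0695, 0.1271]
ee_rot: [0.72, 0.694, 0.0, 0.001]
ft_force: [-4.2, -0.4, 9.1]
grip_width: 0.001
clock: 25.8
position: [0.6044, 0.0695, 0.1271]
ee_rot: [0.72, 0.694, 0.0, 0.001]
ft_force: [-5.7, -1.1, 14.8]
grip_width: -0.001
```

```bash
python3 -m creep '[[0,0,0,0,0,-3,255],[0,0,0,0,0,-20,255],[0,0,0,0,0,-45,255],[0,0,0,0,0,-45,255],[0,0,0,0,0,-45,255],[0,0,0,-30,0,0,255],[0,0,0,-40,0,0,255],[0,0,0,0,0,0,255]]'
python3 -m creep '[[0,0,0,-40,30,0,255],[0,0,0,-40,30,0,255],[0,0,0,-40,30,0,255],[0,0,0,-20,20,0,255],[0,0,0,0,0,0,255],[0,0,0,0,0,0,255],[0,0,0,0,0,0,255]]'
python3 - <<'E'
from h import *
v=snap("top","t15");w=snap("wrist","w15");snap("scene","s15")
cv2.imwrite("pics/z15.png",cv2.resize(v.p[100:270,145:465],None,fx=2.4,fy=2.4,interpolation=cv2.INTER_CUBIC))
a=np.radians(-2.1);R=np.array([[np.cos(a),-np.sin(a)],[np.sin(a),np.cos(a)]]);O=np.array([.604,.067])
for x in(v,w):
    C=x.cloud();S=np.dstack([(C[...,:2]-O)@R,C[...,2]])*1000
    for y in range(-70,70,15):
        m=(abs(S[...,0])<100)&(abs(S[...,1]-y)<4)&(S[...,2]<150);q=S[m]
        if len(q)>5: print(y,len(q),np.percentile(q[:,2],[5,50,95]).round())
    m=(abs(S[...,0]+184)<4)&(abs(S[...,1]-36)<8)&(S[...,2]>5)&(S[...,2]<110);print("pad z",m.sum(),np.median(S[m][:,2]) if m.sum() else None)
E
python3 mv.py
```

```text
clock: 26.6
position: [0.6017, -0.0073, 0.2833]
ee_rot: [0.723, 0.691, -0.001, 0.001]
ft_force: [0.8, -0.4, -0.7]
grip_width: -0.001
clock: 27.3
position: [0.7063, -0.1428, 0.2836]
ee_rot: [0.719, 0.695, 0.0, -0.0]
ft_force: [0.2, 1.1, -0.3]
grip_width: -0.003
-70 150 [-5.  0.  6.]
-55 164 [83. 89. 96.]
-40 170 [ 93. 100. 107.]
-25 166 [ 95. 102. 109.]
-10 162 [ 97. 102. 108.]
5 163 [ 98. 103. 108.]
20 162 [ 97. 102. 108.]
35 168 [ 96. 102. 107.]
50 150 [ 92.  97. 104.]
65 152 [80. 87. 92.]
pad z 14 34.913857668221084
-70 3946 [-2. 35. 81.]
-55 2504 [87. 90. 93.]
-40 2509 [ 98. 101. 102.]
-25 8 [100. 101. 102.]
pad z 0 None
t 27.45 pos [ 0.7063 -0.1432  0.2841] yaw 88.02 q [ 0.35  0.56 -0.35  1.1   0.18  1.51  0.  ] F [ 0.3  0.7 -0.4] grip 0.0 tilt [ 0.0006 -0.0005]
```

View pics/z15.png

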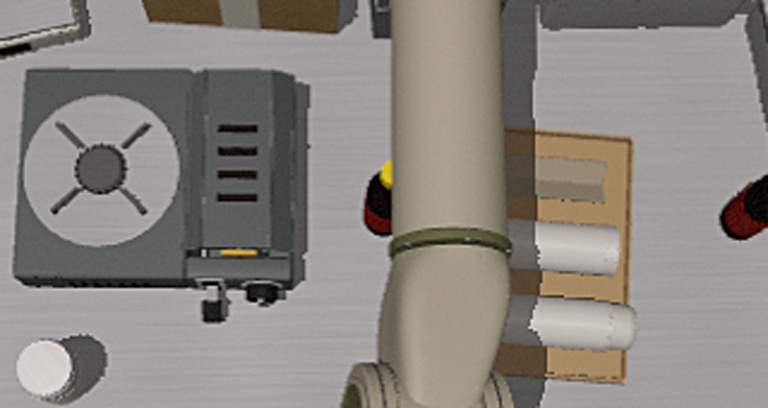

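View pics/s15.png

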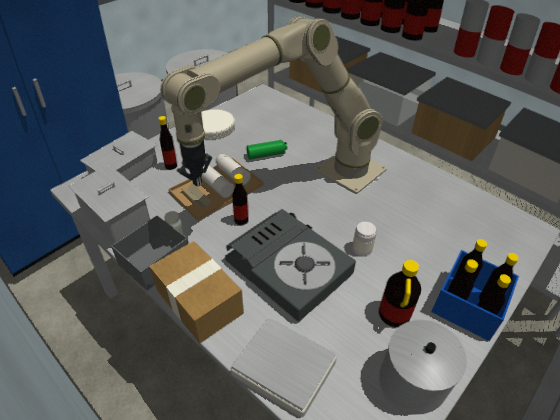

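```bash
python3 -c "
from workcell import *
print(hand_in())"
```

```text
the job is handed in; nothing more can be done
None
```

The stove job is done and handed in at 27.5 s of the 67 s allowed. I took the white cartridge from its nest and laid it in the cradle, nozzle end to the lever and notch up. I then pressed the lever down to its stop and swung the cover shut.

What the last checks showed:
- **Cartridge:** it lay level on the cradle axis, about 2 mm towards the front of the nominal point. After the lever was pressed it had moved about 9 mm further forward (about 10 mm expected), with the regulator's tab in the notch. I did not measure it again under the closed cover.
- **Lever:** the pad top reads about 34–35 mm high, against 34 mm when locked. It met a firm stop at about 30 N.
- **Cover:** its flat top reads 101–103 mm high, against 102 mm when shut. It met a firm stop at about 15 N.
- **Surroundings:** the other two cans are still in the tray. The bottles, jug, food tin and spice jar look to be where they stood, and the gripper was clear of everything.

Nothing failed. Two readings were a little off:
- The fingertip read about 2 mm above the expected pad height at the lever's stop, but the camera then showed the pad at 34 mm.
- The first push on the cover reached about 17 N before it started to swing.

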